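Light-box inspection of a turned bushing

ROBOT

A 6-joint arm with a two-finger parallel gripper is mounted at the origin on the work surface. World frame = base frame: x ahead of the robot, y to its left, z up, the work surface at z = 0. Lengths are in m, angles in rad, forces in N, time in s.
With the tool pointing down it reaches from about 0.35 to 0.775 m from the base axis. Payload 5.5 kg.
Tool frame: the origin (TCP) lies at the very end of the fingers, on their centre line; the grasp point (between the pads) lies 19 mm behind it; z points along the fingers, y is the line along which they close (so a half turn about z gives the same grasp; the last joint's range is limited). The gripper opens to 85 mm and grips with 20 to 120 N. Pads are 22 mm wide; open, the fingers measure 114 mm over their backs; the gripper's body (76 mm by 85 mm) begins 54 mm behind the grasp point. The pads swing forward as they close: fully open they stand 13 mm farther back than shut.
Start: joints at [1.122, 0.313, 0.046, 1.304, 0, 1.431], TCP at [0.175, 0.548, 0.201] pointing down, gripper open.
Joint ranges: [-2.76, 2.76], [-0.86, 1.69], [-1.03, 1.26], [-2.2, 2.34], [-1.47, 1.5], [-3.14, 3.14]. Speed limits (rad/s): [2.57, 2.57, 3.14, 3.14, 3.14, 3.14].

INTERFACE

Orientations are given as a unit quaternion [w, x, y, z].
In Python, from workcell import env, viewer, nets gives the robot as it stands. The module is installed in compiled form; this text tells all that it offers.
- The arm moves only by the shell command python3 -m creep 'ROWS' [OPENING] [FORCE]. ROWS is a JSON list of rows, 1 to 8 of them, each of 6 numbers: dx, dy, dz in m, then a rotation vector rx, ry, rz in rad; each row is the pose to reach, as a shift and turn from the pose commanded when the command began, along the tool's axes at that moment; what a row does not reach only later rows make up. A row lasts 1/8 s, in which the tool goes at most 0.0625 m and 0.188 rad, less where a joint would pass 70% of its speed; a pose out of reach is approached as far as the arm can. OPENING is the finger opening in m, set as the command begins (- or left out keeps the last). The fingers move at their own pace and stop on an object; FORCE is the grip in N (left out, the last holds). Time passes only in rows, so rows that do not move let the fingers close. It prints the time, the measured TCP pose, the force, the opening and the grip force at its end.
- env.get_state(): the state, without advancing time (a new reading comes with each control period).
- viewer.read_camera(name): name is "side" or "top" or "wrist"; returns a dict with "image" (384x512x3 uint8, red, green, blue), "K" (3x3 intrinsics, pixels), "D" ([k1, k2, p1, p2, k3] as OpenCV has them; the pictures are not rectified), "R" (3x3) and "t" (3): a world point X has camera coordinates R X + t. Camera axes: x right, y down, z forward; pixel columns grow to the right and rows downward; lengths in m; the calibration is good to about 2 mm. A picture is of the moment at which its call begins. There is no depth.
- env.hand_in(): hands the job in; it is judged then, once.
Trained networks look in a picture, given as the dict that the camera call returned (one of the last four; its "shot" number tells which), for a name from the list of things; names that differ only in an ending like _2 or _b are one class to them, and where a whole thing is asked for, a point or a joint stands for the part that bears it (a point fixed in the world has none). Each returns a list of dicts, best first, with "confidence" (0 to 1); they miss things now and then, are a little off and sometimes report something else, mostly with a low value. They report only what shows in the picture. A call takes as long as a camera call. They do not tell look-alikes from the thing itself.
- nets.outline_of(label, picture): "region" (384x512 bool, what is visible of it) and "box" ([left, top, right, bottom] in pixels, round what is visible of it).
The state is a dict: "clock": time; "joint_pos": joint angles; "qvel": joint speeds; "tau": joint torques, N m; "tcp_pos": TCP position; "orientation": TCP orientation; "wrist_force": force on the tool from outside, world axes, zero at the start; "ft_torque": the same for the moment, N m; "finger_gap": finger opening in m; "grip_force": force on a finger pad.
Only numpy, scipy, OpenCV 4.12 (cv2) and the standard library are available. Lean on these libraries where they do the work, as an engineer would, in place of code of your own. Each camera call takes 0.05 s, during which the arm holds its last target. There are 200 camera calls.

TASK

Take the flanged steel bushing from the table and stand it upright, flange down, centred on top of the slim inspection post and let go of it. Then lift the light box's sprung lid by its tab until the small nib on the lid's edge is level with the tip of the index needle, and finish while still holding the lid there, so that the light falls on the bushing. Leave the needle's setting, the other turned parts and the screwdriver as they are.

Things in the scene. Friction and masses are not known exactly. Their poses are not given: they have to be found in the camera images.
- bushing: The flanged bushing: a solid bare steel turned part standing upright on the table, 50 mm tall: a round flange 42 mm in diameter and 8 mm thick at the foot, and above it a plain round body 30 mm in diameter. About 0.22 kg. Origin at the centre of its underside, z along its axis, up.
- post_top (a point): Centre of the top face of the fixed inspection post, 70 mm above the table. The top is a flat disc 28 mm in diameter and 8 mm thick on a 16 mm stem; its round foot is 64 mm in diameter and 10 mm thick.
- lightbox: The fixed light box: a grey casing 160 mm (its x) by 170 mm (its y), 100 mm high. Origin at the centre of its underside, z up. The lid is hinged along the rim at its +y side; the lift tab sticks out over its -y side, where the post stands 200 to 230 mm from the origin. At the +x end an aluminium quadrant bar (108 mm radius about the hinge, rising 95 mm above the casing) with the index needle.
- lid_hinge (a point): Point on the hinge axis of the lid, at the middle of its length, 100 mm above the table. The hinge axis runs along the light box's x.
- lid (a joint): Opening angle of the lid in rad: 0 shut, growing as the tab side rises; stop at 1.2. The lid (0.3 kg) has a spring that pulls it shut from any angle: with its weight, lifting at the tab takes about 3.5 N shut and 5 N at 0.7 rad, and the lid falls shut if let go.
- lid_tab (a point): Middle of the free part of the lift tab on the lid, 196 mm from the hinge axis. The tab is a black plastic tongue 18 mm wide (along the light box's x), 12 mm thick, sticking out 50 mm beyond the lid edge, free above, below and at both sides; shut, its middle is 100 mm above the table. Its frame turns with the lid: parallel to the light box's axes when shut.
- lid_nib (a point): Inner end of the steel nib, 5 mm thick, that sticks out of the lid's edge at the quadrant end; 130 mm from the hinge axis. It moves with the lid.
- index (a joint): Angle of the index needle in rad, in the same sense as the lid's angle: the lid is at the mark when both angles are equal. Set differently each time, 0.35 to 0.7. It stays where it is by friction and must not be moved.
- index_tip (a point): Just past the tip of the index needle, 130 mm from the hinge axis: where the inner end of the nib comes when the lid is at the mark. The needle is a dark steel pointer 6 mm wide with a round black hub on the hinge axis, in front of the quadrant.
- sleeve: A plain steel tube standing on the table, 32 mm in diameter, 58 mm tall, no flange; not to be moved. Origin at the centre of its underside.
- collar: A low steel ring lying flat on the table, 48 mm in diameter, 22 mm tall; not to be moved. Origin at the centre of its underside.
- screwdriver: A screwdriver lying on the table; not to be moved. It lies along its x, handle at -x.
Things that resemble listed ones, but are neither listed nor needed, are in the scene too. Leave any purple look-alike of the bushing alone. There is more than one size of the part that bears post_top; the job needs the larger.

How it is judged:
By the outcome, as a careful person would: the job done as asked, in the order asked, and still so for the second after the job is handed in, while the arm keeps its last pose, push and grip.
It also fails if it takes over 51 s, if anything falls off the work surface, if the arm or the gripper's body presses on something with over 40 N, if the wrist force passes 120 N, or if a joint passes its speed limit or range.

## Working session

There is one attempt and no reset: what is moved stays moved. The work goes in short steps, Python scripts to look and compute and a shell command to move; the robot and the scene stay as the last step left them, time stands still between calls to the robot, and variables do not carry over. Pictures are saved under pics/ and viewed, at most 10 in all, crops included, and the job is handed in when it is done.

```bash
mkdir -p pics; cat > h.py <<'E'
import numpy as np, cv2
from workcell import env, viewer, nets
from scipy.spatial.transform import Rotation as Rn
def und(p,uv): return cv2.undistortPoints(np.array(uv,float).reshape(-1,1,2),p["K"],p["D"]).reshape(-1,2)
def ray(p,uv):
    n=und(p,uv); d=np.c_[n,np.ones(len(n))]@p["R"]; c=-p["R"].T@p["t"]; return c,d
def onz(p,uv,z):
    c,d=ray(p,uv); return c+d*((z-c[2])/d[:,2])[:,None]
def proj(p,X):
    return cv2.projectPoints(np.array(X,float).reshape(-1,1,3),cv2.Rodrigues(p["R"])[0],p["t"],p["K"],p["D"])[0].reshape(-1,2)
def tool():
    s=env.get_state(); q=s["orientation"]; return np.array(s["tcp_pos"]),Rn.from_quat([q[1],q[2],q[3],q[0]])
def save(p,n,crop=None,k=1):
    im=p["image"][:,:,::-1]
    if crop: l,t,r,b=crop; im=im[t:b,l:r]
    cv2.imwrite("pics/"+n,cv2.resize(im,None,fx=k,fy=k,interpolation=cv2.INTER_CUBIC))
E
python3 - <<'E'
from h import *
ps={n:viewer.read_camera(n) for n in("top","side")}
im=np.vstack([ps["top"]["image"],ps["side"]["image"]])
for n,p in ps.items():
    save(p,n+"0.png",k=1.5)
    print(n,"cam",-p["R"].T@p["t"],"fwd",p["R"][2])
    for l in["bushing","post_top","lightbox","lid","lid_tab","index","sleeve","collar","screwdriver","lid_nib"]:
        try:
            for o in nets.outline_of(l,p)[:4]: print(l,round(o["confidence"],2),o["box"],o["region"].sum())
        except Exception as e: print(l,e)
E
```

```text
top cam [ 0.4642172  -0.00119965  1.19329109] fwd [ 0.04749055 -0.00503133 -0.99885902]
bushing 0.75 [379.8, 209.8, 402.2, 226.6] 229
bushing 0.56 [371.4, 242.5, 390.7, 256.4] 224
bushing 0.3 [145.0, 117.2, 232.2, 195.5] 4559
post_top 0.68 [253.8, 160.1, 279.4, 181.7] 400
post_top 0.48 [242.9, 126.0, 258.1, 141.0] 189
lightbox 0.63 [138.2, 116.0, 232.8, 194.6] 5307
lid 0.79 [144.8, 118.3, 237.8, 192.9] 4573
lid_tab 0.93 [146.0, 118.2, 231.0, 195.0] 4615
index 0.54 [139.4, 115.6, 161.1, 123.4] 59
sleeve 0.57 [140.1, 116.3, 187.0, 122.4] 71
sleeve 0.56 [331.1, 222.0, 346.3, 231.0] 134
collar 0.53 [352.4, 158.5, 374.0, 173.3] 240
screwdriver 0.92 [322.7, 88.4, 336.7, 159.7] 488
lid_nib 0.88 [144.3, 116.6, 237.6, 194.4] 4606
side cam [ 0.01217347 -0.5209222   0.66311402] fwd [ 0.54545233  0.55459849 -0.62841251]
bushing 0.96 [300.1, 316.3, 318.0, 346.6] 499
bushing 0.76 [334.2, 300.8, 352.6, 329.9] 464
post_top 0.65 [265.7, 188.4, 288.6, 217.1] 444
post_top 0.53 [283.0, 174.8, 294.0, 196.3] 166
lightbox 0.7 [190.7, 104.8, 266.7, 198.6] 4142
lightbox 0.3 [263.5, 189.0, 289.0, 219.3] 394
lid 0.78 [193.1, 127.7, 267.6, 171.7] 1900
index 0.49 [235.4, 123.2, 246.2, 131.2] 42
sleeve 0.84 [281.8, 258.5, 300.1, 284.9] 348
collar 0.74 [345.6, 250.7, 368.7, 271.6] 371
screwdriver 0.79 [345.4, 200.3, 377.6, 222.2] 272
screwdriver 0.65 [262.9, 192.1, 287.4, 218.9] 433
lid_nib 0.69 [193.4, 129.0, 267.1, 172.5] 1873
```

View pics/top0.png

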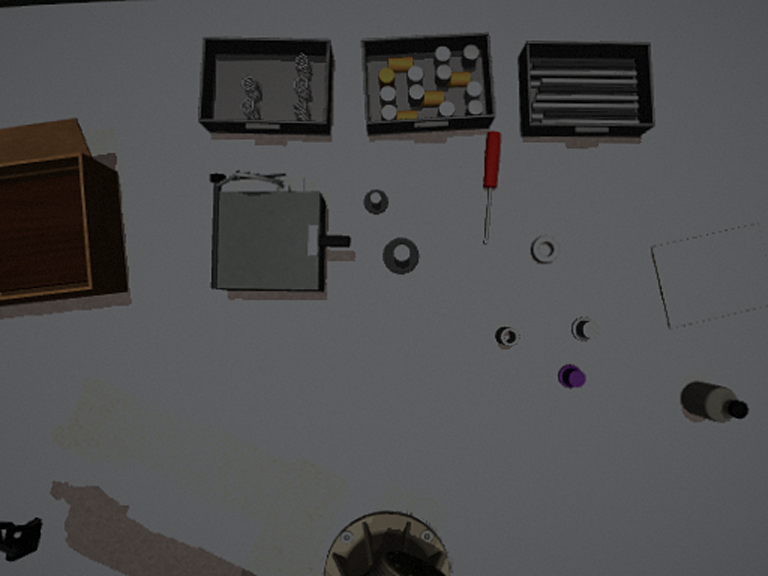

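View pics/side0.png

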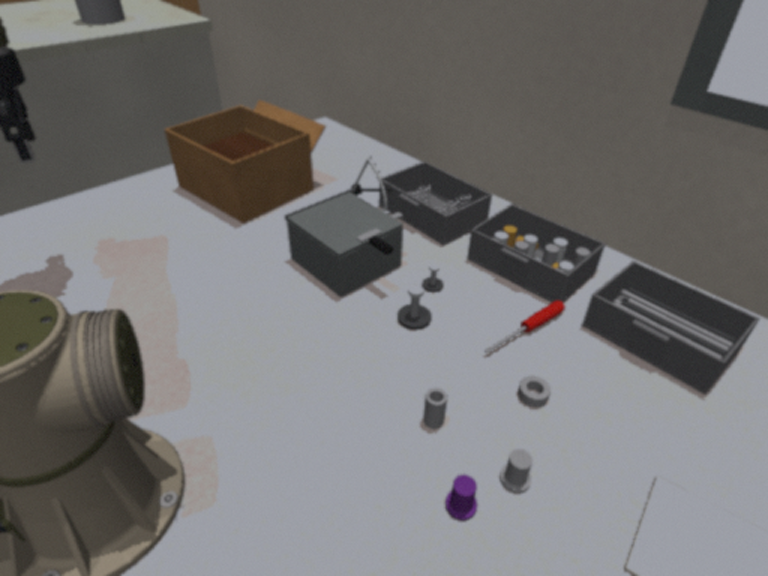

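The top view (1.5x pixels) shows the steel bushing at (583,328), with the purple look-alike at (572,376) below it. The larger post is at (402,256) and the smaller at (376,201). The light box is at (268,240), with its tab pointing right to (350,241) and the quadrant at its upper edge. The side view agrees: bushing at (517,470), larger post at (415,310).

```bash
cat >> h.py <<'E'
from scipy.optimize import least_squares
a=np.linspace(0,2*np.pi,48)
def circ(rz): return np.vstack([np.c_[r*np.cos(a),r*np.sin(a),0*a+z] for r,z in rz])
M={"bushing":circ([(.021,0),(.021,.008),(.015,.05)]),"post_top":circ([(.032,0),(.032,.01),(.014,.062),(.014,.07)]),"sleeve":circ([(.016,0),(.016,.058)]),"collar":circ([(.024,0),(.024,.022)])}
def fit(label,views,x0):
    # views: list of (picture, box)
    def f(x):
        e=[]
        for p,b in views:
            q=proj(p,M[label]+[x[0],x[1],0]); e+=list(np.r_[q.min(0),q.max(0)]-b)
        return e
    s=least_squares(f,x0,loss="soft_l1"); return s.x,np.round(s.fun,1)
E
python3 - <<'E'
from h import *
ps={n:viewer.read_camera(n) for n in("top","side")}
B={"bushing":((383,219),(345,315)),"post_top":((267,171),(277,203)),"sleeve":((338,224),(290,270)),"collar":((363,166),(357,260))}
def near(l,p,c):
    return min(nets.outline_of(l,p),key=lambda o:np.hypot((o["box"][0]+o["box"][2])/2-c[0],(o["box"][1]+o["box"][3])/2-c[1]))["box"]
for l,(ct,cs) in B.items():
    bt,bs=near(l,ps["top"],ct),near(l,ps["side"],cs)
    x0=onz(ps["top"],[ct],.03)[0,:2]
    print(l,np.round(bt),np.round(bs)); 
    for v in([(ps["top"],bt)],[(ps["side"],bs)],[(ps["top"],bt),(ps["side"],bs)]): print("  ",*fit(l,v,x0))
t=ps["top"]
print("lid corners",onz(t,np.array([[217,192],[324,192],[325,291],[213,290]])/1.5,.105).round(3))
print("tab root/end",onz(t,np.array([[320,241],[350,241]])/1.5,.106).round(3))
r=nets.outline_of("lid",t)[0]["region"].astype(np.uint8)
print(onz(t,cv2.boxPoints(cv2.minAreaRect(cv2.findNonZero(r))),.105).round(3))
save(ps["top"],"topc.png",(130,100,290,200),5)
print(env.get_state()["joint_pos"],tool()[1].as_matrix().round(3),env.get_state()["clock"])
p=ps["side"];save(p,"sidec.png",(180,90,300,190),6)
E
```

```text
bushing [378. 210. 402. 228.] [334. 298. 354. 328.]
   [ 0.42833469 -0.35314704] [ 2.6  1.  -2.1 -1. ]
   [ 0.43216169 -0.35246362] [-1.2  0.1  1.1 -0.1]
   [ 0.43075961 -0.35205049] [ 2.2  0.1 -2.6 -1.9 -1.8  0.4  0.5  0.2]
post_top [255. 158. 279. 184.] [264. 188. 288. 219.]
   [ 0.55971113 -0.02980048] [-0.1  0.7  0.1 -0.7]
   [ 0.56624513 -0.02832851] [ 0.4 -0.  -0.4  0. ]
   [ 0.56239419 -0.02979499] [-0.1 -0.3  0.  -1.7 -0.2  0.8 -1.   1. ]Traceback (most recent call last):
  File "<stdin>", line 7, in <module>
  File "<stdin>", line 5, in near
ValueError: min() iterable argument is empty
```

```bash
python3 - <<'E'
from h import *
ps={n:viewer.read_camera(n) for n in("top","side")}
t=ps["top"]
print("sleeve,collar,purple",onz(t,[[338.7,226],[363,166],[381,251]],.03).round(3))
print("lid corners",onz(t,np.array([[217,192],[324,192],[325,291],[213,290]])/1.5,.105).round(3))
print("tab root/end",onz(t,np.array([[320,241],[350,241]])/1.5,.106).round(3))
r=nets.outline_of("lid",t)[0]["region"].astype(np.uint8)
print(onz(t,cv2.boxPoints(cv2.minAreaRect(cv2.findNonZero(r))),.105).round(3))
save(ps["top"],"topc.png",(130,105,290,200),5)
s=env.get_state();print(s["joint_pos"],tool()[0],tool()[1].as_matrix().round(3),s["clock"])
save(ps["side"],"sidec.png",(180,90,300,190),6)
E
```

```text
sleeve,collar,purple [[ 0.412 -0.213  0.03 ]
 [ 0.568 -0.28   0.03 ]
 [ 0.346 -0.323  0.03 ]]
lid corners [[0.661 0.272 0.105]
 [0.658 0.096 0.105]
 [0.497 0.095 0.105]
 [0.501 0.278 0.105]]
tab root/end [[0.578 0.103 0.106]
 [0.577 0.054 0.106]]
[[0.686 0.271 0.105]
 [0.683 0.057 0.105]
 [0.501 0.058 0.105]
 [0.504 0.27  0.105]]
[ 1.12235299e+00  3.13186287e-01  4.61153047e-02  1.30362233e+00
 -3.35815553e-05  1.43119270e+00] [0.17481263 0.54782447 0.20083726] [[-0.953  0.304  0.   ]
 [ 0.304  0.953  0.   ]
 [-0.     0.    -1.   ]] 1.65
```

View pics/topc.png

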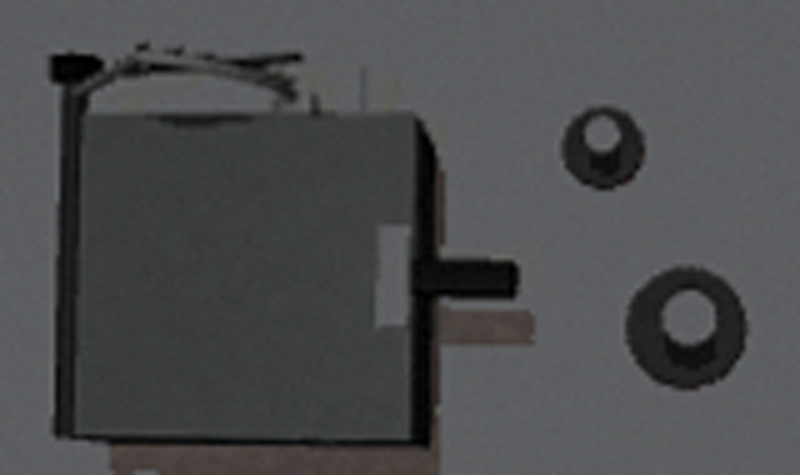

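View pics/sidec.png

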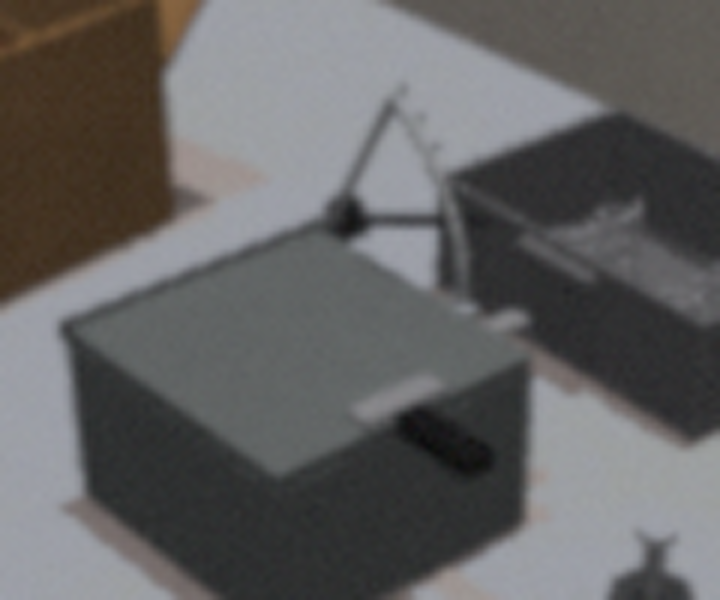

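The top crop shows the large post's bright top at about (268,169) in full-image pixels and the tab running from (213,160) to (233,160). The side crop shows the needle from its hub at (237,126) to a tip near (253,127). Next I move over to the bushing.

```bash
python3 -m creep '[[-0.047,-0.046,0,0,0,0],[-0.094,-0.093,0,0,0,0],[-0.141,-0.139,0,0,0,0],[-0.188,-0.186,0,0,0,0],[-0.235,-0.232,0,0,0,0],[-0.282,-0.279,0,0,0,0],[-0.329,-0.325,0,0,0,0],[-0.376,-0.372,0,0,0,0]]' 0.07
cat >> h.py <<'E'
def need(target,dyaw=0):
    p,R=tool(); d=R.inv().apply(np.array(target)-p); print("tcp",p.round(4),"shift",d.round(4),"rows",np.ceil(np.linalg.norm(d)/.06))
E
python3 -c "
from h import *
need([.431,-.352,.15])"
```

```text
clock: 2.65
tcp_pos: [0.4074, 0.1029, 0.2012]
orientation: [0.001, 0.154, 0.988, 0.0]
wrist_force: [-0.3, 1.1, 0.1]
finger_gap: 0.0699
grip_force: 0.0
tcp [0.4074 0.1029 0.2012] shift [-0.1606 -0.4263  0.0511] rows 8.0
```

```bash
python3 -m creep '[[-0.02,-0.058,0,0,0,0],[-0.04,-0.116,0,0,0,0],[-0.06,-0.174,0,0,0,0],[-0.08,-0.232,0.01,0,0,0],[-0.1,-0.29,0.03,0,0,0],[-0.12,-0.348,0.05,0,0,0],[-0.142,-0.408,0.05,0,0,0],[-0.142,-0.408,0.05,0,0,0]]'
python3 - <<'E'
from h import *
p=viewer.read_camera("wrist")
for o in nets.outline_of("bushing",p)[:4]:
    b=o["box"]; print(round(o["confidence"],2),b)
    try: print(fit("bushing",[(p,b)],[.431,-.352]))
    except Exception as e: print(e)
save(p,"w1.png",k=1.5); need([.431,-.352,.014])
E
```

```text
clock: 3.65
tcp_pos: [0.4177, -0.3311, 0.15]
orientation: [0.0, 0.156, 0.988, -0.0]
wrist_force: [0.0, 0.5, -0.5]
finger_gap: 0.07
grip_force: 0.0
0.83 [214.9, 167.7, 258.3, 219.0]
(array([ 0.42610465, -0.35203789]), array([ 2. ,  2. , -2. , -1.7]))
0.61 [212.3, 86.0, 255.9, 129.7]
(array([ 0.34535762, -0.32717916]), array([ 0.6, -0.1, -0.6,  0.1]))
tcp [ 0.4175 -0.3277  0.1504] shift [-0.0204 -0.0191  0.1363] rows 3.0
```

View pics/w1.png

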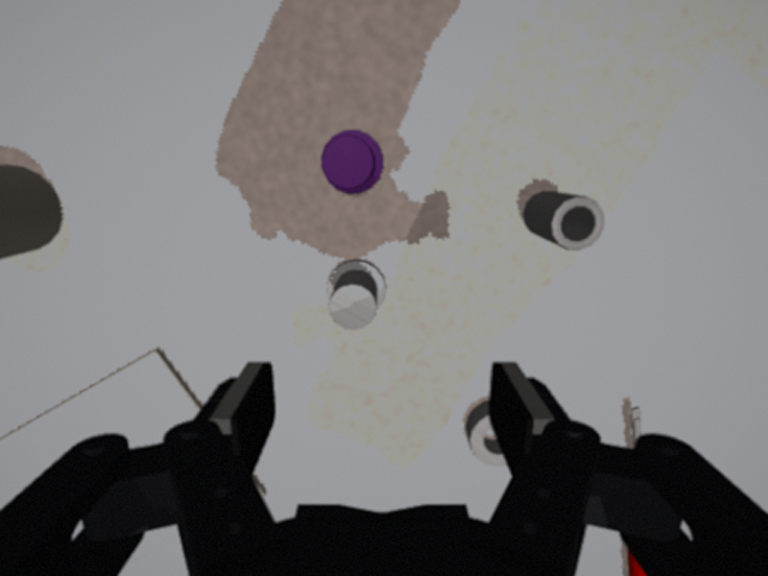

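The wrist view shows the bushing's top face centred at (353,306) and its flange at (357,287), in 1.5x pixels. The purple part is at (352,161). The finger gap is clear on both sides.

```bash
python3 - <<'E'
from h import *
p=viewer.read_camera("wrist")
print("cam",-p["R"].T@p["t"],p["R"][2])
print(onz(p,np.array([[353,306]])/1.5,.05),onz(p,np.array([[357,287]])/1.5,.008))
g=cv2.cvtColor(p["image"],cv2.COLOR_RGB2GRAY)
for o in nets.outline_of("bushing",p)[:2]: print(o["box"])
t=viewer.read_camera("top"); print(onz(t,np.array([[589,328]])/1.5,.05),onz(t,np.array([[583,328]])/1.5,.008))
need([.429,-.352,.014])
E
```

```text
cam [ 0.35160417 -0.3050089   0.32371004] [ 0.26257765 -0.08368404 -0.96127517]
[[ 0.42800557 -0.34789398  0.05      ]] [[ 0.42719385 -0.34722185  0.008     ]]
[214.1, 172.1, 255.2, 222.1]
[211.9, 89.1, 251.2, 131.0]
[[ 0.42972743 -0.3497749   0.05      ]] [[ 0.42864204 -0.3517364   0.008     ]]
tcp [ 0.4178 -0.3256  0.151 ] shift [-0.0187 -0.0218  0.1369] rows 3.0
```

```bash
python3 -m creep '[[-0.01,-0.01,0.03,0,0,0],[-0.017,-0.02,0.06,0,0,0],[-0.017,-0.02,0.08,0,0,0],[-0.017,-0.02,0.08,0,0,0],[-0.017,-0.02,0.08,0,0,0]]'
python3 - <<'E'
from h import *
need([.428,-.350,.015])
p=viewer.read_camera("wrist")
for o in nets.outline_of("bushing",p)[:2]:
    b=o["box"]; print(b,fit("bushing",[(p,b)],[.428,-.35]))
save(p,"w2.png",k=1.5); need([.428,-.350,.015])
E
```

```text
clock: 4.53
tcp_pos: [0.4286, -0.3507, 0.0719]
orientation: [0.001, 0.153, 0.988, -0.0]
wrist_force: [-0.0, -0.0, 0.4]
finger_gap: 0.07
grip_force: 0.0
tcp [ 0.4286 -0.3507  0.0719] shift [0.0009 0.0005 0.0569] rows 1.0
[225.0, 170.7, 276.6, 236.5] (array([ 0.42835654, -0.3518929 ]), array([-0.2,  0.1,  0.2, -0. ]))
[220.2, 53.3, 278.1, 113.2] (array([ 0.3454655 , -0.32664814]), array([ 0.3, -0.7, -0.3,  1. ]))
tcp [ 0.4288 -0.3514  0.0723] shift [0.0013 0.0011 0.0572] rows 1.0
```

View pics/w2.png

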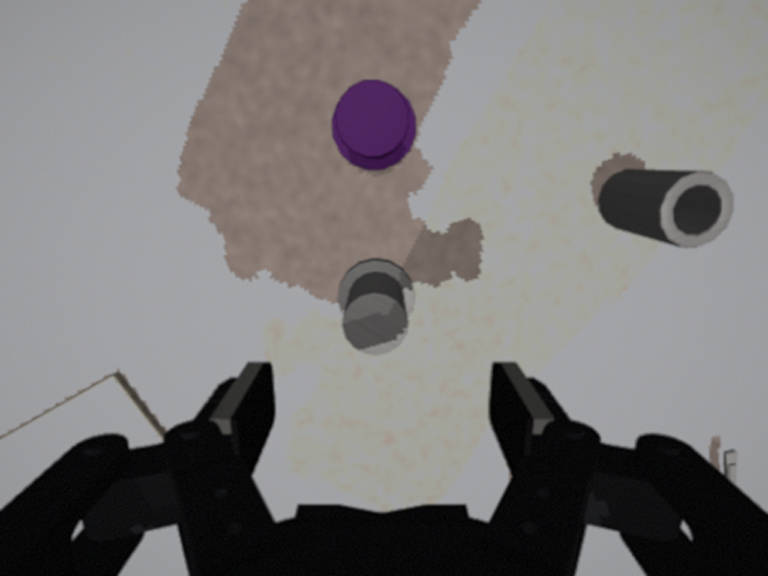

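The bushing is centred between the fingers, with its top at (375,322) and the gap midline near 381. I descend and grip.

```bash
python3 -m creep '[[0,0,0.02,0,0,0],[0,0,0.04,0,0,0],[0,0,0.056,0,0,0],[0,0,0.056,0,0,0],[0,0,0.056,0,0,0]]' && python3 -m creep '[[0,0,0,0,0,0],[0,0,0,0,0,0],[0,0,0,0,0,0],[0,0,0,0,0,0],[0,0,0,0,0,0]]' 0.02 60
```

```text
clock: 5.25
tcp_pos: [0.4284, -0.3516, 0.0155]
orientation: [0.0, 0.154, 0.988, -0.0]
wrist_force: [0.7, -0.2, 0.4]
finger_gap: 0.0703
grip_force: 0.0
clock: 5.88
tcp_pos: [0.4285, -0.3522, 0.0157]
orientation: [0.001, 0.154, 0.988, -0.001]
wrist_force: [-1.1, -1.4, 5.8]
finger_gap: 0.0253
grip_force: 58.7
```

```bash
python3 -m creep '[[0,0,-0.02,0,0,0],[0,0,-0.06,0,0,0],[0,0,-0.11,0,0,0],[0,0,-0.11,0,0,0],[0,0,-0.11,0,0,0]]'
python3 - <<'E'
from h import *
p=viewer.read_camera("wrist"); q=viewer.read_camera("side")
x=cv2.resize(p["image"],(560,420)); y=cv2.resize(q["image"][200:384,250:434],(420,420))[:, :240]
a_=q["image"]; u=proj(q,[tool()[0]])[0].astype(int); print(u)
y=cv2.resize(a_[max(0,u[1]-80):u[1]+40,u[0]-34:u[0]+34],(238,420),interpolation=2)
cv2.imwrite("pics/w3.png",np.hstack([x,y])[:,:,::-1]); print(env.get_state()["wrist_force"])
E
```

```text
clock: 6.5
tcp_pos: [0.4274, -0.3504, 0.1235]
orientation: [-0.001, 0.154, 0.988, 0.001]
wrist_force: [-1.2, 1.1, -3.6]
finger_gap: 0.0253
grip_force: 59.3
[351 282]
[ 0.41948888  0.12339516 -3.2778966 ]
```

View pics/w3.png

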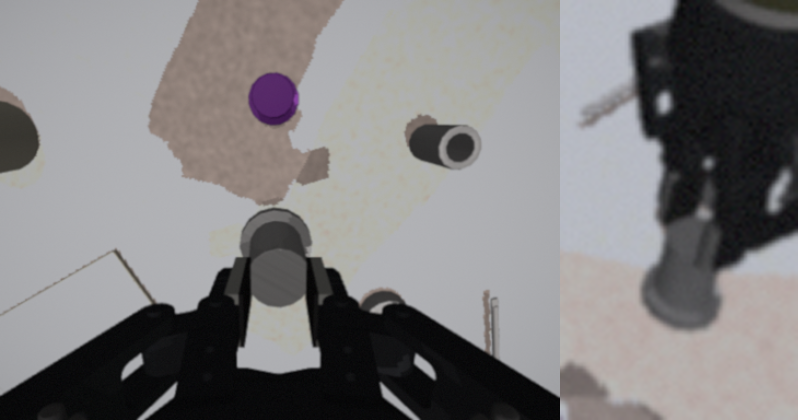

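The bushing is off the table between the pads, with its top near (278,277). It may sit a little towards the camera side, so I measure its offset from the tool axis.

```bash
python3 - <<'E'
from h import *
for n in("wrist","side","top"):
    p=viewer.read_camera(n); P,R=tool()
    os=[o for o in nets.outline_of("bushing",p) if np.hypot(*(proj(p,[P+[0,0,.02]])[0]-np.array(o["box"])[[0,1]]/2-np.array(o["box"])[[2,3]]/2))<40]
    for o in os:
        b=np.array(o["box"]); print(n,round(o["confidence"],2),b.round(1))
        f=lambda x:(lambda q:np.r_[q.min(0),q.max(0)]-b)(proj(p,M["bushing"]+x))
        for z0 in(P[2]-.0145,):
            s=least_squares(lambda x:f(np.r_[x,z0]),P[:2]); print("offset from tcp in tool axes",R.inv().apply(np.r_[s.x,z0]-P).round(4),s.fun.round(1))
            print("  pred at tcp",f(np.r_[P[:2],z0]).round(1))
    if n=="wrist":
        T=onz(p,[[254.2,253.3]],P[2]+.0355)[0]; print("top centre tool",R.inv().apply(T-P).round(4))
        F=onz(p,[[252,216]],P[2]-.0065)[0]; print("flange centre approx tool",R.inv().apply(F-P).round(4))
E
```

```text
wrist 0.77 [219.  189.2 284.8 280.5]
offset from tcp in tool axes [0.0001 0.0002 0.0145] [-0.6 -0.8  0.6  0.7]
  pred at tcp [-0.9 -0.5  0.3  1. ]
top centre tool [ 0.001   0.0016 -0.0355]
flange centre approx tool [0.0055 0.0003 0.0065]
side 0.94 [341.9 264.6 360.6 295.1]
offset from tcp in tool axes [-0.0002  0.0002  0.0145] [-3.3 -1.6  3.1  1.3]
  pred at tcp [-3.3 -1.5  3.1  1.4]
top 0.73 [373.  242.9 390.6 260.5]
offset from tcp in tool axes [0.0874 0.0268 0.0147] [-1.6 -0.1  1.5  0.1]
  pred at tcp [ 18.9 -31.4  22.8 -31.6]
```

The grip is centred and upright. I carry it to just short of the post, turning the tool so the fingers close along world x.

```bash
python3 -m creep '[[-0.0075,0.031,-0.02,0,0,0.158],[-0.015,0.063,-0.02,0,0,0.316],[-0.0225,0.094,-0.02,0,0,0.474],[-0.03,0.125,-0.02,0,0,0.631],[-0.0375,0.157,-0.02,0,0,0.789],[-0.045,0.188,-0.02,0,0,0.947],[-0.0525,0.22,-0.02,0,0,1.105],[-0.06,0.251,-0.02,0,0,1.262]]' && python3 -m creep '[[0,0,0,0,0,0],[0,0,0,0,0,0]]'
cat >> h.py <<'E'
def post(p,x0):
    r=[]
    for o in nets.outline_of("post_top",p)[:3]:
        b=np.array(o["box"]); x,e=fit("post_top",[(p,b)],x0); r.append((x.round(4),e,round(o["confidence"],2)))
    return r
E
python3 - <<'E'
from h import *
for n in("wrist","top"):
    p=viewer.read_camera(n)
    for r in post(p,[.562,-.03]): print(n,*r)
    if n=="wrist": save(p,"w4.png",k=1.5)
    else: print("disc",onz(p,[[267.8,168.6]],.07))
P,R=tool(); print(R.as_matrix().round(3)); need([.562,-.03,.12]); print(env.get_state()["joint_pos"])
E
```

```text
clock: 7.9
tcp_pos: [0.5619, -0.1293, 0.1446]
orientation: [-0.0, 0.709, 0.705, -0.0]
wrist_force: [1.2, -0.6, -2.7]
finger_gap: 0.0254
grip_force: 59.4
clock: 8.15
tcp_pos: [0.5612, -0.1304, 0.1445]
orientation: [-0.0, 0.707, 0.708, -0.0]
wrist_force: [-0.0, -0.7, -4.4]
finger_gap: 0.0251
grip_force: 59.4
wrist [ 0.5623 -0.03  ] [-0.2 -0.   0.2  0. ] 0.93
wrist [0.6476 0.0028] [-22.5  -1.2   1.3  22. ] 0.71
wrist [ 0.423  -0.2121] [ -1.5 -15.3  18.4   4.9] 0.27
top [ 0.5582 -0.0263] [-0.9  0.1  0.9 -0.1] 0.67
top [0.6603 0.0144] [-3.1 -2.7  3.   2.6] 0.67
disc [[ 0.56022174 -0.03030676  0.07      ]]
[[ 0.001  1.    -0.   ]
 [ 1.    -0.001  0.   ]
 [ 0.    -0.    -1.   ]]
tcp [ 0.5611 -0.1311  0.1448] shift [0.1011 0.0008 0.0248] rows 2.0
[-3.68842736e-01  3.36874375e-01 -5.88811439e-02  1.17509036e+00
 -9.19741329e-06  1.20278523e+00]
```

View pics/w4.png

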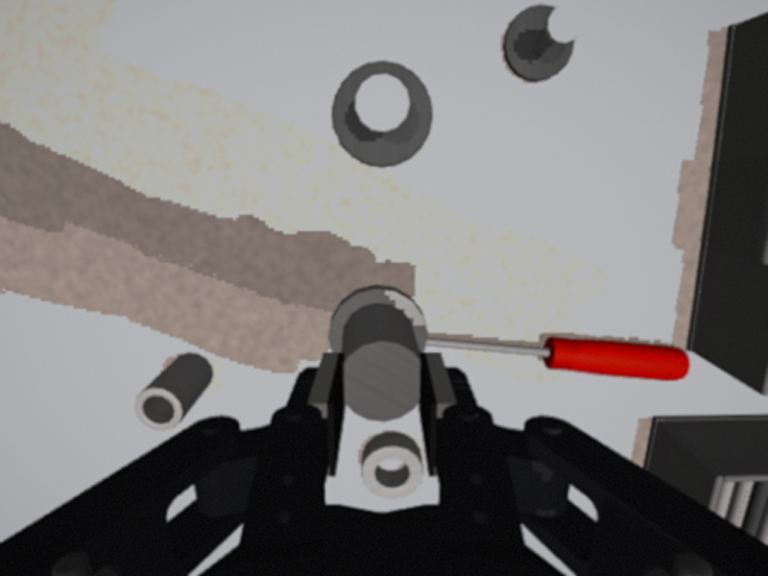

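The wrist view shows the large post's disc at (382,102) and its foot at (382,114). The fit to it leaves almost no residual: (0.562, -0.030). I move over it and lower in stages.

```bash
python3 -m creep '[[0.05,0.001,0,0,0,0],[0.101,0.001,0,0,0,0],[0.101,0.001,0.02,0,0,0],[0.101,0.001,0.045,0,0,0],[0.101,0.001,0.045,0,0,0],[0.101,0.001,0.045,0,0,0]]'
python3 - <<'E'
from h import *
need([.5623,-.03,.0855])
p=viewer.read_camera("side"); u=proj(p,[[.562,-.03,.09]])[0].astype(int)
save(p,"s5.png",(u[0]-40,u[1]-40,u[0]+40,u[1]+40),7)
P,R=tool()
for o in nets.outline_of("bushing",p)[:3]:
    b=np.array(o["box"]);q=proj(p,M["bushing"]+P-[0,0,.0155]);print(o["confidence"],b.round(1),np.r_[q.min(0),q.max(0)].round(1))
for n in("wrist",):
    w=viewer.read_camera(n)
    for r in post(w,[.562,-.03])[:2]: print(r)
    for o in nets.outline_of("bushing",w)[:2]:
        b=np.array(o["box"]);q=proj(w,M["bushing"]+P-[0,0,.0155]);print(b.round(1),np.r_[q.min(0),q.max(0)].round(1))
E
```

```text
clock: 9.1
tcp_pos: [0.5628, -0.03, 0.1006]
orientation: [0.0, 0.707, 0.707, 0.0]
wrist_force: [1.0, -0.2, -2.7]
finger_gap: 0.0251
grip_force: 59.5
tcp [ 0.5628 -0.03    0.1006] shift [-0.     -0.0005  0.0151] rows 1.0
0.77 [295.9 313.8 318.1 345.9] [268.9 169.  285.1 192.9]
0.57 [271.  169.7 284.5 192.3] [268.9 169.  285.1 192.9]
(array([ 0.5636, -0.0123]), array([  0.5, -20.8,  -0.5,   1.5]), 0.83)
(array([0.6468, 0.0044]), array([-26.5,  -1.6,   1.2,  20.3]), 0.76)
[217.9 187.4 285.3 280.5] [219.5 190.6 285.9 283.2]
[149.9   1.1 417.9  84.2] [219.5 190.6 285.9 283.2]
```

View pics/s5.png

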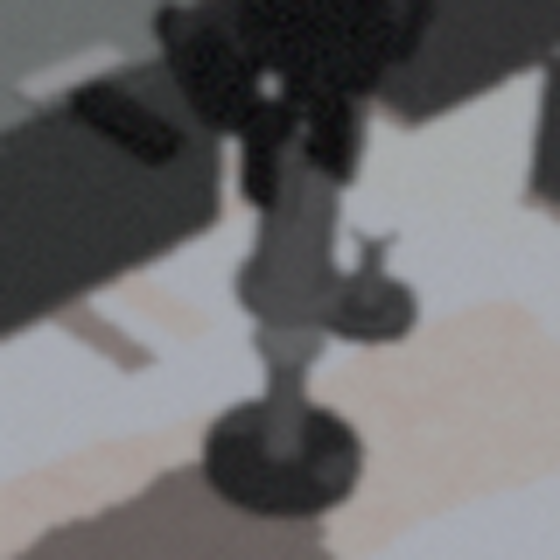

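The side view shows the flange centred around x≈291, over the post's disc at x≈290. Lowering now.

```bash
python3 -m creep '[[0,-0.0005,0.008,0,0,0],[0,-0.0005,0.014,0,0,0],[0,-0.0005,0.0148,0,0,0],[0,-0.0005,0.0155,0,0,0],[0,-0.0005,0.0155,0,0,0]]'
```

```text
clock: 9.98
tcp_pos: [0.5618, -0.0293, 0.0855]
orientation: [0.0, 0.707, 0.707, 0.0]
wrist_force: [-4.8, 1.0, 8.3]
finger_gap: 0.0248
grip_force: 61.2
```

Contact confirmed: the wrist force in z rose from about −3 N to +8 N. I release.

```bash
python3 -m creep '[[0,0,0,0,0,0],[0,0,0,0,0,0],[0,0,0,0,0,0],[0,0,0,0,0,0]]' 0.07 && python3 -m creep '[[0,0,-0.02,0,0,0],[0,0,-0.06,0,0,0],[0,0,-0.11,0,0,0],[0,0,-0.13,0,0,0],[0,0,-0.13,0,0,0],[0,0,-0.13,0,0,0]]'
python3 - <<'E'
from h import *
for n in("wrist","side","top"):
    p=viewer.read_camera(n)
    for o in nets.outline_of("bushing",p)[:3]:
        b=np.array(o["box"])
        s=least_squares(lambda x:(lambda q:np.r_[q.min(0),q.max(0)]-b)(proj(p,M["bushing"]+[x[0],x[1],.07])),[.562,-.03]); print(n,round(o["confidence"],2),s.x.round(4),s.fun.round(1))
    for r in post(p,[.562,-.03])[:1]: print("post",r)
    if n=="wrist": save(p,"w6.png",k=1.5)
P,R=tool(); need([.577,.079,.16])
E
```

```text
clock: 10.48
tcp_pos: [0.562, -0.0294, 0.0841]
orientation: [-0.0, 0.707, 0.707, 0.0]
wrist_force: [0.7, 0.5, -0.6]
finger_gap: 0.0705
grip_force: 0.0
clock: 11.22
tcp_pos: [0.5614, -0.0292, 0.2129]
orientation: [-0.001, 0.707, 0.707, -0.0]
wrist_force: [-0.3, -0.2, -0.1]
finger_gap: 0.07
grip_force: 0.0
wrist 0.84 [ 0.3834 -0.2589] [ -8.4 -12.5   9.3  12.9]
wrist 0.56 [ 0.5623 -0.0269] [-0.8 -0.8  0.8  0.8]
post (array([0.6488, 0.008 ]), array([-16.5,  -2. ,   1.5,  13.8]), 0.86)
side 0.66 [ 0.3135 -0.3488] [-3.8 -3.3  3.7  2.9]
side 0.56 [ 0.5616 -0.0316] [-1.4 -1.8  1.4  1.5]
post (array([ 0.5509, -0.0403]), array([ 1.7, -3.7, -1.6,  2.8]), 0.8)
top 0.47 [ 0.3584 -0.3107] [-0.4  1.2  0.4 -1.2]
tcp [ 0.5618 -0.0293  0.214 ] shift [0.1083 0.0152 0.054 ] rows 3.0
```

View pics/w6.png

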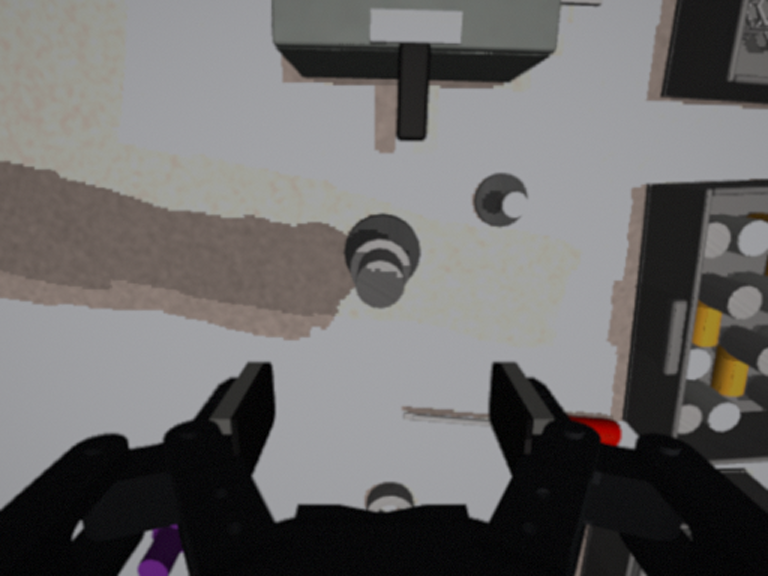

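The bushing stands upright on the post at about (0.562, -0.030), with its top at (380,283). The tab runs from (414,45) to (414,138). I've used all my picture views, so from here I work with numbers only. I'll locate the tab, then plan a close wrist view of the needle.

```bash
cat >> h.py <<'E'
def planview(P2,R2,X):
    "wrist pixels of X if tool were at P2,R2"
    p=viewer.read_camera("wrist"); P,R=tool()
    Rc=p["R"].T; c=-p["R"].T@p["t"]
    co=R.inv().apply(c-P); cR=R.inv().as_matrix()@Rc
    q=dict(p); Rn2=(R2.as_matrix()@cR).T; q["R"]=Rn2; q["t"]=-Rn2@(P2+R2.apply(co)); return proj(q,X)
E
python3 - <<'E'
from h import *
p=viewer.read_camera("wrist"); print(p["K"].round(1).tolist(),p["D"])
print("tab tip/root",onz(p,np.array([[412,139],[414,45]])/1.5,.104).round(4))
print("lid front corners",onz(p,np.array([[276,46],[556,46]])/1.5,.106).round(4))
P,R=tool()
t=viewer.read_camera("top"); s=viewer.read_camera("side")
H=np.array([145,118.6]); 
def f(v):
    x,th,hy=v; hub=[x,hy,.1]; tip=[x,hy-.125*np.cos(th),.1+.125*np.sin(th)]
    a1=proj(t,[hub,tip]);a2=proj(s,[hub,tip]); return np.r_[(a1-[[145,118.6],[190,116.4]]).ravel(),(a2-[[237.5,125.8],[253.3,126.7]]).ravel()]
q=least_squares(f,[.67,.5,.275]); print("needle x,th,hy",q.x,q.fun.round(1))
x,th,hy=q.x
R2=R*Rn.from_rotvec([0,0,-np.pi])
for P2 in([.6,.02,.21],[.6,-.05,.21],[.6,-.08,.26]):
  for tilt in(0,.25,.5):
    R3=Rn.from_rotvec([tilt,0,0])*R2
    print(P2,tilt,planview(np.array(P2),R3,[[x,hy,.1],[x,hy-.13*np.cos(th),.1+.13*np.sin(th)],[x,hy-.13,.1]]).round(0).tolist())
E
```

```text
[[306.6, 0.0, 254.2], [0.0, 306.6, 196.4], [0.0, 0.0, 1.0]] [-0.0336259  0.         0.         0.         0.       ]
tab tip/root [[0.5805 0.0556 0.104 ]
 [0.5808 0.106  0.104 ]]
lid front corners [[0.5039 0.1052 0.106 ]
 [0.66   0.1057 0.106 ]]
needle x,th,hy [0.6794022  0.39087927 0.27356424] [-0.6  2.5 -2.  -0.  -2.5  0.7  6.6 -0.3]
[0.6, 0.02, 0.21] 0 [[187.0, 391.0], [168.0, 339.0], [179.0, 298.0]]
[0.6, 0.02, 0.21] 0.25 [[194.0, 333.0], [174.0, 301.0], [183.0, 260.0]]
[0.6, 0.02, 0.21] 0.5 [[199.0, 282.0], [178.0, 265.0], [184.0, 224.0]]
[0.6, -0.05, 0.21] 0 [[191.0, 433.0], [174.0, 396.0], [184.0, 351.0]]
[0.6, -0.05, 0.21] 0.25 [[199.0, 363.0], [183.0, 344.0], [190.0, 303.0]]
[0.6, -0.05, 0.21] 0.5 [[204.0, 304.0], [188.0, 297.0], [193.0, 258.0]]
[0.6, -0.08, 0.26] 0 [[199.0, 414.0], [186.0, 378.0], [193.0, 341.0]]
[0.6, -0.08, 0.26] 0.25 [[206.0, 344.0], [193.0, 323.0], [198.0, 289.0]]
[0.6, -0.08, 0.26] 0.5 [[209.0, 285.0], [197.0, 274.0], [200.0, 241.0]]
```

```bash
python3 -m creep '[[0.05,0.01,0,0,0,0],[0.104,0.019,0.02,0,0,0],[0.104,0.019,0.03,0,0,0],[0.104,0.019,0.03,0,0,0]]'
cat >> h.py <<'E'
def blobs(p,l,n=2):
    for o in nets.outline_of(l,p)[:n]:
        v,u=np.nonzero(o["region"]); c=np.array([u.mean(),v.mean()]); w,V=np.linalg.eigh(np.cov(np.c_[u,v].T)); 
        t=(np.c_[u,v]-c)@V[:,1]; print(l,round(o["confidence"],2),np.round(o["box"]),len(u),"ends",(c+V[:,1]*t.min()).round(1),(c+V[:,1]*t.max()).round(1),"w",round(np.sqrt(12*w[0]),1))
E
python3 - <<'E'
from h import *
p=viewer.read_camera("wrist"); need([.581,.078,.081])
for l in("index","lid_nib","index_tip","lid_tab","lid"): 
    try: blobs(p,l)
    except Exception as e: print(l,e)
for th in(.35,.45,.55,.7): print(th,proj(p,[[.68,.275,.1],[.68,.275-.125*np.cos(th),.1+.125*np.sin(th)]]).round(0).tolist())
E
```

```text
clock: 12.78
tcp_pos: [0.5801, 0.0746, 0.1833]
orientation: [-0.001, 0.707, 0.707, -0.001]
wrist_force: [0.1, 0.4, -0.7]
finger_gap: 0.0699
grip_force: 0.0
tcp [0.5806 0.0741 0.1841] shift [0.004  0.0005 0.1031] rows 2.0
index 0.92 [400.   1. 413.  99.] 595 ends [ 4.024e+02 -2.000e-01] [407.8  97. ] w 8.2
lid_nib 0.73 [150.   0. 381. 218.] 34284 ends [383.1  86.2] [147.9  78.8] w 171.8
lid_nib 0.73 [148.   0. 437. 221.] 36994 ends [445.   59.7] [151.   94.3] w 169.4
index_tip 0.86 [399.   0. 412.  98.] 716 ends [ 4.028e+02 -3.000e-01] [408.   97.9] w 9.1
lid_tab 0.63 [151.   0. 384. 216.] 34363 ends [383.   86.2] [147.9  79. ] w 171.9
lid 0.94 [149.   0. 386. 218.] 34469 ends [384.   85.6] [148.2  79.6] w 172.0
0.35 [[394.0, -76.0], [403.0, 92.0]]
0.45 [[394.0, -76.0], [412.0, 83.0]]
0.55 [[394.0, -76.0], [423.0, 70.0]]
0.7 [[394.0, -76.0], [441.0, 45.0]]
```

```bash
cat >> h.py <<'E'
HY=.2765
def needle(ps_ends):
    # list of (p, row-0 column or None, tip)
    def f(v):
        x,th=v; r=[]
        for p,top,tip in ps_ends:
            s=np.linspace(.03,.127,60); q=proj(p,np.c_[0*s+x,HY-s*np.cos(th),.1+s*np.sin(th)])
            r+=list(q[-1]-tip)
            r.append(np.interp(top[1],q[:,1],q[:,0])-top[0])
        return r
    s=least_squares(f,[.68,.45]); return s.x.round(4),s.fun.round(1)
E
python3 - <<'E'
from h import *
p=viewer.read_camera("wrist")
o=nets.outline_of("index",p)[0]["region"]; v,u=np.nonzero(o)
rows=[(r,u[v==r].mean().round(1),(v==r).sum()) for r in range(v.min(),v.max()+1,8)]; print(rows)
print(needle([(p,(402.4,2),(408,98))]),needle([(p,(403.5,2),(408,98))]),needle([(p,(402.4,2),(408,96))]))
g=p["image"][:,385:430].mean(2).astype(int)
for r in range(60,112,3): print(r," ".join(map(str,g[r,::2])))
E
```

```text
[(0, np.float64(398.5), np.int64(8)), (8, np.float64(399.5), np.int64(8)), (16, np.float64(400.0), np.int64(9)), (24, np.float64(400.0), np.int64(9)), (32, np.float64(400.5), np.int64(10)), (40, np.float64(398.5), np.int64(4)), (48, np.float64(nan), np.int64(0)), (56, np.float64(404.0), np.int64(5)), (64, np.float64(404.5), np.int64(4)), (72, np.float64(402.5), np.int64(8)), (80, np.float64(403.0), np.int64(9)), (88, np.float64(403.5), np.int64(10)), (96, np.float64(402.5), np.int64(6))]
(array([0.6893, 0.2649]), array([-2.3, -1.9,  2.3])) (array([0.69  , 0.2595]), array([-1.8, -1.6,  1.9])) (array([0.6882, 0.2887]), array([-1.7, -1.3,  1.8]))
60 181 149 67 82 102 113 117 96 65 68 72 155 179 179 179 179 178 178 169 140 134 131 137
63 118 61 69 91 111 117 125 59 67 64 72 153 179 179 178 178 178 179 164 135 133 138 138
66 64 76 89 94 110 161 164 65 68 69 67 147 180 180 179 178 180 179 141 131 132 134 137
69 80 92 93 119 175 181 167 60 33 57 68 143 181 178 179 179 179 178 138 130 132 134 135
72 94 89 70 169 180 181 173 69 21 56 68 135 179 179 180 179 180 172 129 131 131 132 134
75 115 8
[... 582 characters left out ...]
 176 180 180 181 179 180 180 174 134 135 134
96 182 182 182 182 181 182 182 148 96 97 161 181 181 181 180 181 180 180 181 175 133 132 133
99 182 182 182 182 181 181 182 182 181 181 181 181 181 181 181 179 180 180 181 154 133 134 135
102 182 181 183 182 182 181 181 182 182 182 181 182 181 180 181 180 180 180 181 155 132 133 133
105 182 183 181 182 182 182 181 181 181 180 181 181 182 180 181 181 181 181 178 140 135 134 134
108 182 182 182 182 181 182 181 182 181 181 181 181 181 181 181 181 182 180 172 138 133 132 133
111 182 182 181 182 182 182 182 182 181 182 181 181 181 182 182 181 181 179 137 133 136 136 132<stdin>:4: RuntimeWarning: Mean of empty slice.
  ret = ret.dtype.type(ret / rcount)
```

```bash
python3 - <<'E'
from h import *
p=viewer.read_camera("wrist")
for tip in((403.5,95.5),(404,95.5)):
    print(needle([(p,(399,4),tip)]))
for L in(.122,.125,.128,.131):
    def f(v):
        x,th=v; s=np.linspace(.03,L,60); q=proj(p,np.c_[0*s+x,HY-s*np.cos(th),.1+s*np.sin(th)])
        return np.r_[q[-1]-[403.5,95.5],np.interp(4,q[:,1],q[:,0])-399]
    s=least_squares(f,[.68,.45]);print(L,s.x,s.fun.round(1))
# nib: grey levels right of the lid edge
c,d=ray(p,[[421,87]]); print("nib-ish at z=.1",onz(p,[[421,66],[424,87],[425,99],[424,108]],.1))
t=viewer.read_camera("top"); s_=viewer.read_camera("side")
for q in(t,s_): 
    for l in("index","lid_nib"): blobs(q,l,2)
for th in(.3,.35,.4,.45,.5):
    print(th,[proj(q,[[.675,HY-.127*np.cos(th),.1+.127*np.sin(th)],[.675,HY-.03*np.cos(th),.1+.03*np.sin(th)]]).round(1).tolist() for q in(t,s_)])
E
```

```text
(array([0.6848, 0.2957]), array([-1.1, -0.8,  1.1]))
(array([0.6849, 0.2978]), array([-1.3, -0.9,  1.3]))
0.122 [0.68888869 0.20409375] [-3.1 -2.9  3.1]
0.125 [0.68645162 0.26001159] [-1.9 -1.5  1.9]
0.128 [0.68399562 0.31284751] [-0.7 -0.5  0.7]
0.131 [0.68158588 0.36149755] [ 0.4  0.3 -0.5]
nib-ish at z=.1 [[0.71440644 0.17861933 0.1       ]
 [0.71902867 0.16280009 0.1       ]
 [0.72116657 0.15352602 0.1       ]
 [0.72134171 0.14644138 0.1       ]]
index 0.75 [325.  87. 337. 159.] 461 ends [329.2  86.7] [323.7 160.1] w 9.0
index 0.38 [239. 126. 244. 131.] 16 ends [238.9 124. ] [238.9 129. ] w 2.8
lid_nib 0.62 [193. 127. 267. 172.] 1788 ends [266.8 152.4] [192.9 145.9] w 31.2
0.3 [[[189.8, 119.0], [153.9, 122.0]], [[259.5, 130.2], [239.2, 127.4]]]
0.35 [[[188.6, 118.6], [153.6, 121.9]], [[259.0, 128.2], [239.0, 127.0]]]
0.4 [[[187.2, 118.1], [153.2, 121.8]], [[258.5, 126.1], [238.9, 126.5]]]
0.45 [[[185.8, 117.6], [152.9, 121.7]], [[258.0, 124.1], [238.8, 126.1]]]
0.5 [[[184.1, 117.2], [152.5, 121.6]], [[257.3, 122.0], [238.6, 125.6]]]
```

```bash
python3 -m creep '[[0.003,0.0005,0.05,0,0,0],[0.003,0.0005,0.1,0,0,0],[0.003,0.0005,0.103,0,0,0],[0.003,0.0005,0.103,0,0,0],[0.003,0.0005,0.103,0,0,0]]'
cat >> h.py <<'E'
def look(cols,rows,st=2,sr=3,p=None):
    p=p or viewer.read_camera("wrist"); g=p["image"].mean(2).astype(int)
    print("cols",cols)
    for r in range(rows[0],rows[1],sr): print(r," ".join("%3d"%v for v in g[r,cols[0]:cols[1]:st]))
    return p
E
python3 - <<'E'
from h import *
p=viewer.read_camera("wrist"); need([.581,.077,.081])
for l in("index","lid_tab"): blobs(p,l)
for th in(.35,.45,.55): print(th,proj(p,[[.68,HY-L*np.cos(th),.1+L*np.sin(th)] for L in(.06,.09,.127)]).round(0).tolist())
print("nib",proj(p,[[.665,HY-.13,.1],[.68,HY-.13,.1],[.69,HY-.13,.1]]).round(0))
print("tab corners",proj(p,[[.572,.0556,.106],[.59,.0556,.106],[.59,.1,.106]]).round(0))
look((380,500),(60,180),4,6,p)
E
```

```text
clock: 14.15
tcp_pos: [0.5835, 0.0777, 0.0839]
orientation: [0.001, 0.707, 0.707, 0.002]
wrist_force: [0.6, 0.3, 0.3]
finger_gap: 0.0699
grip_force: 0.0
tcp [0.5833 0.0777 0.0837] shift [-0.0007 -0.0024  0.0027] rows 1.0
lid_tab 0.86 [ 77.   0. 453. 282.] 68206 ends [453.5 106.2] [72.7 97.2] w 214.6
0.35 [[502.0, -78.0], [511.0, -7.0], [520.0, 88.0]]
0.45 [[515.0, -93.0], [531.0, -26.0], [552.0, 70.0]]
0.55 [[527.0, -111.0], [554.0, -51.0], [592.0, 43.0]]
nib [[415. 115.]
 [444. 115.]
 [463. 115.]]
tab corners [[232. 282.]
 [265. 282.]
 [266. 207.]]
cols (380, 500)
60 131 131 131 131 130 129 129 129 129 126 155 145 144 143 143 153 198 198 198 185  71  63  66  67  73  99 104 111  73 104
66 131 133 132 132 132 130 130 130 131 121 199 147 148 147 146 175 138  74  62  66  69  74  79  81 131 188 144 119  73  98
72 132 131 132 132 132 131 131 130 131 141 201 150 152  95  65  66  66  67  72  78  83  78 186 197 197 148 146 148 128 137
78 131 131 131 132 131 131 130 132 131 180 201 196 163  73  68  71  71 120 178 197 133  51 197 198 198 150 146 152 151 148
84 131 131 130 130 130 131 131 131 1
[... 1244 characters left out ...]
 191 190 189 187 187 185 185 185 203 202 202 202 201 202 149 148 149  55  66  37
150 136 136 134 133 134 134 131 199 199 197 196 195 192 191 189 189 188 187 203 202 201 201 201 194 147 145 146  36  43  35
156 135 135 133 134 133 134 170 205 205 204 204 203 204 205 203 203 203 204 202 203 201 201 201 160 152 149 100  55  34  35
162 135 134 135 135 135 133 198 206 204 205 204 204 203 203 203 204 203 204 204 202 201 202 202 150 150 146  36  65  38  38
168 135 136 135 134 135 128 206 205 204 204 205 205 203 204 204 202 204 204 202 202 203 202 201 149 146 140  34  39  37  37
174 134 134 134 136 135 130 199 196 200 204 204 205 204 205 204 204 204 203 203 203 202 203 172 144 145  92  62  35  36  36
```

```bash
python3 - <<'E'
from h import *
p=viewer.read_camera("wrist")
print("nib inner/outer",onz(p,[[425,124],[425,154]],.1025).round(4), onz(p,[[451,130]],.1025).round(4))
g=p["image"].mean(2).astype(int)
print("tab tip rows",g[260:300:2,248].tolist()); print("tab cols",g[250,215:285:3].tolist()); print("front edge",g[190:240:2,330].tolist())
E
python3 -m creep '[[0,-0.002,0.003,0,0,0],[0,-0.002,0.003,0,0,0]]' && python3 -m creep '[[0,0,0,0,0,0],[0,0,0,0,0,0],[0,0,0,0,0,0],[0,0,0,0,0,0],[0,0,0,0,0,0],[0,0,0,0,0,0]]' 0.005 60
```

```text
nib inner/outer [[0.6681 0.1422 0.1025]
 [0.6703 0.1273 0.1025]] [[0.6819 0.1394 0.1025]]
tab tip rows [18, 15, 16, 18, 16, 15, 16, 13, 13, 14, 18, 65, 84, 83, 83, 84, 74, 74, 74, 73]
tab cols [131, 135, 134, 132, 133, 115, 9, 18, 16, 17, 15, 15, 18, 18, 16, 13, 105, 205, 203, 204, 204, 206, 205, 203]
front edge [137, 138, 135, 107, 192, 204, 204, 203, 204, 204, 205, 205, 206, 204, 203, 204, 204, 206, 208, 207, 205, 205, 204, 204, 204]
clock: 14.6
tcp_pos: [0.579, 0.0777, 0.0781]
orientation: [-0.0, 0.707, 0.707, -0.0]
wrist_force: [0.7, -0.0, -0.7]
finger_gap: 0.0702
grip_force: 0.0
clock: 15.35
tcp_pos: [0.5795, 0.0777, 0.0783]
orientation: [-0.0, 0.707, 0.707, 0.0]
wrist_force: [0.3, 0.2, -0.0]
finger_gap: 0.005
grip_force: 0.0
```

```bash
python3 - <<'E'
from h import *
P,_=tool(); s=env.get_state(); print(P,s["finger_gap"],s["grip_force"],s["wrist_force"])
p=look((130,390),(190,384),8,8)
print(proj(p,[P,P+[0,0,.019],[P[0]-.009,P[1],.106],[P[0]+.009,P[1],.106]]).round(0).tolist())
E
```

```text
[0.57946704 0.0776622  0.07829534] 0.004960228286955715 0.0 [ 0.3227646   0.19175281 -0.01415168]
cols (130, 390)
190  93  92  93  94  96  96  96  95  95  97 158 159 158 159 157 215 216 216 215 215 214 213 178 146 145 145 144 144 145 144 142 141 142
198 137 137 139 134 137 142 136 129 132 133 132 130 114 117  43  86  88 107 152 140 148 164 123 114 114 118 117 119 119 122 123 124 124
206 135 136 133 133 141 136 142 136 140 147 138 138 137 146  27  28  19  39 135 139 137 215 215 215 213 215 214 215 213 216 213 209 213
214 136 139 144 137 140 139 137 137 139 140 136 137 142 137  19  19  17  19 145 143 142 214 212 214 216 211 215 215 215 212 214 207 212
222 130 139 132 140 140 137 135 137 137 144 144 136 139 138  19  17  18  20 218 216 215 214 214 215 214 216 213 213 209 213 214 215 213
230 140 141 137 136 131 133 138 143 136 135 135 139 141 139  20  21  18  17 214 215 214 216 216 212 211 215 215 213 212 213 210 208 213
238 131 139 138 134 140 136 140 134 137 135 140 142 137 138  65  16  16  64 184 217 214 214 215 213 212 214 215 214 217 214 216 211 216
246 135 133 131 130 139 138 140 12
[... 1778 characters left out ...]
 14  16  17  12  11  13  16  11  12  16  14  13  14  14  13  13  13  16  15  13  11  18  26
358  21  14  13  15  17  15  13  14  13  13  12  13  14  13  14  14  15  14  13  13  13  13  14  15  16  15  14  17  12  12  11  17  18
366  20  16  12  12  11   7  14  10  10  11  12   9  15  13  11  14  13  14  15  12  12  12  13  15  13  13   7  11  13  11  16  19  17
374  18  19  13  13  12  12  11  11  14  13  15  11  15  15  13  17  14  15   9  14  14  13  15  13  13  14  13  12  12  13  19  18  20
382  19  11  11  15  13  13  13  15  13  13  12  12  15  16  12  10  12  12  13  12  10  10  13  11  12  15  13  14  15  13  13  24  16
[[253.0, 231.0], [253.0, 244.0], [235.0, 251.0], [270.0, 251.0]]
```

No grip was registered, and the pads appear above the tab in the image. I open, go 20 mm lower (the gripper body still clears the lid), and close again.

```bash
python3 -m creep '[[0,0,0,0,0,0],[0,0,0,0,0,0],[0,0,0,0,0,0],[0,0,0,0,0,0]]' 0.06 && python3 -m creep '[[0,0.001,0.01,0,0,0],[0,0.001,0.018,0,0,0],[0,0.001,0.018,0,0,0]]' && python3 -m creep '[[0,0,0,0,0,0],[0,0,0,0,0,0],[0,0,0,0,0,0],[0,0,0,0,0,0],[0,0,0,0,0,0]]' 0.005 60
python3 - <<'E'
from h import *
look((194,314),(198,290),4,8)
E
```

```text
clock: 15.9
tcp_pos: [0.5795, 0.0777, 0.0783]
orientation: [-0.0, 0.707, 0.707, 0.0]
wrist_force: [-0.1, -0.7, -0.1]
finger_gap: 0.0597
grip_force: 0.0
clock: 16.27
tcp_pos: [0.5794, 0.0777, 0.0589]
orientation: [-0.001, 0.707, 0.707, -0.001]
wrist_force: [0.0, 0.2, -0.6]
finger_gap: 0.0598
grip_force: 0.0
clock: 16.9
tcp_pos: [0.579, 0.0777, 0.0605]
orientation: [-0.001, 0.707, 0.707, -0.001]
wrist_force: [-5.2, -0.0, 4.6]
finger_gap: 0.0165
grip_force: 60.2
cols (194, 314)
198 144 191 224 224 224 225 224 224 224 224 225 224 224 224 224 224 223 222 222 222 222 222 222 222 221 220 221 220 220 220
206  93 119 148 147 149 151 153 151 151 152 153 152 151 150 150 148 182 223 223 204 203 203 200 197 198 196 196 196 195 194
214 150 157 154 149 147 146 145 146 147 153 149  16  31  28  27  22  20  18  20  34  46 144 148 148 148 147 149 224 222 224
222 141 144 147 146 145 145 145 148 148 146 141  12  23  23  20  21  21  20  20  16  71 177 174 174 147 145 175 222 221 222
230 144 150 153 153 151 146 145 149 146 143 143  16  20  20  23  20  20  19  19  16 131 225 226 223 222 224 222 223 222 223

[... 167 characters left out ...]
  13  17  23  19  18  18  20  16  20  17  11  69  68  66  13  13 168 224 224 224
254 145 154 156 103  25  26  30  69  68  64  13  12  18  18  19  20  19  17  20  18  13  58  68  68  36  24  36 129 221 224
262 147 147 141  15  18  17  63  67  68  40   9  16  21  19  18  17  18  14  19  13  12  30  67  69  66  14  17  13 206 224
270 141 132  25  17  16  17  21  91 123  38  12  14  21  20  17  17  19  19  21  14  11  33 120  89  27  16  13  14  25 199
278  16  15  15  27  30  22  15  15  34  32  12  15  20  18  16  19  18  19  16  14  12  28  45  15  17  19  29  26  14  15
286  17  16  15  18  15  15  16  18  13  26  13  12  19  18  18  20  15  15  19  13  11  26  16  16  17  14  18  14  17  16
```

Gripped this time: gap 16.5 mm at 60 N. I lift along an arc about the hinge, first to about 0.3 rad.

```bash
python3 -m creep '[[-0.0017,0,-0.01,0,-0.05,0],[-0.0029,0,-0.02,0,-0.1,0],[-0.0037,0,-0.03,0,-0.15,0],[-0.0039,0,-0.04,0,-0.2,0],[-0.0036,0,-0.0504,0,-0.25,0],[-0.0028,0,-0.0605,0,-0.3,0],[-0.0028,0,-0.0605,0,-0.3,0]]' - 80
python3 - <<'E'
from h import *
p=viewer.read_camera("wrist"); P,R=tool(); print(P.round(4),(R.as_matrix()[:,2]).round(3)); print("tilt",np.arctan2(-R.as_matrix()[1,2],-R.as_matrix()[2,2]),env.get_state()["joint_pos"])
for l in("index","lid"): blobs(p,l)
for th in(.35,.4,.45): print(th,proj(p,[[.684,HY-L*np.cos(th),.1+L*np.sin(th)] for L in(.09,.11,.128)]).round(0).tolist())
look((396,512),(30,170),4,5,p)
s=viewer.read_camera("side"); blobs(s,"lid"); blobs(s,"bushing")
E
```

```text
clock: 17.82
tcp_pos: [0.5791, 0.0747, 0.1203]
orientation: [0.105, 0.699, 0.699, -0.107]
wrist_force: [-2.7, -3.5, -2.7]
finger_gap: 0.016
grip_force: 81.9
[0.579  0.0746 0.1199] [-0.003 -0.296 -0.955]
tilt 0.3004014441450433 [ 0.15649193  0.42638474 -0.02643813  1.16922191 -0.29614203  1.73477281]
index 0.61 [500.  27. 511. 124.] 588 ends [511.4  26. ] [504.4 121.2] w 10.4
lid 0.66 [ 53.   0. 496. 303.] 84999 ends [496.3 111.7] [ 52.4 104.9] w 229.3
0.35 [[524.0, 11.0], [516.0, 66.0], [509.0, 112.0]]
0.4 [[534.0, 7.0], [528.0, 63.0], [522.0, 111.0]]
0.45 [[545.0, 1.0], [541.0, 59.0], [536.0, 109.0]]
cols (396, 512)
30 140 141 140 139 139 139 137 137 138 139 138 138 136 137 135 135 128 232 230 230 230 229 229 229 178 171 173 170 164
35 140 141 141 141 140 139 138 138 137 138 138 137 137 137 136 136 132 231 230 230 230 230 229 229 177 165 171 175 168
40 141 141 140 140 140 140 138 138 137 138 137 138 136 136 137 136 169 232 231 230 230 230 230 229 229 229 174 169 154
45 142 141 141 141 140 139 139 138 138 138 138 137 136 136 137 136 212 230 230 231 231 230 230 230 230 228 170 168 124
[... 2476 characters left out ...]
95 194 194 192 225 235 232 233 225
155 147 146 146 146 146 146 146 145 145 144 144 169 200 198 196 197 196 194 193 193 193 193 191 191 234 235 233 234 233
160 147 147 146 146 146 146 144 144 143 143 142 232 237 236 236 237 237 236 236 236 236 236 236 235 235 234 235 234 234
165 148 147 148 146 146 144 143 143 144 144 137 237 236 236 236 237 236 236 236 236 235 235 235 235 235 235 234 234 234
lid 0.91 [190. 131. 265. 156.] 838 ends [266.7 137.6] [192.  145.9] w 18.0
lid 0.2 [326. 200. 376. 235.] 255 ends [374.9 202.8] [325.9 231.8] w 8.2
bushing 0.76 [271. 175. 283. 196.] 277 ends [277.8 174. ] [275.8 197.1] w 12.7
bushing 0.64 [297. 315. 315. 344.] 508 ends [309.7 315.9] [306.2 346.1] w 17.6
```

```bash
python3 - <<'E'
from h import *
p=viewer.read_camera("wrist"); P,R=tool()
Rd=Rn.from_matrix(np.array([[0,1,0],[1,0,0],[0,0,-1.]]))
co=R.inv().apply(-p["R"].T@p["t"]-P); cR=R.inv().as_matrix()@p["R"].T
def at(P2,R2):
    q=dict(p); m=(R2.as_matrix()@cR).T; q["R"]=m; q["t"]=-m@(P2+R2.apply(co)); return q
v1=at(np.array([.5806,.0744,.1838]),Rd)
for tip2 in((508,121),(506,121),(508,118)):
  for tip1 in((403.5,95.5),):
    s=least_squares(lambda X:np.r_[proj(v1,[X])[0]-tip1,proj(p,[X])[0]-tip2],[.68,.155,.145])
    X=s.x; print(X.round(4),"th",np.arctan2(X[2]-.1,HY-X[1]).round(3),"r",np.hypot(X[2]-.1,HY-X[1]).round(4),s.fun.round(1))
# nib at lid angle .30
for th in(.25,.28,.3,.32):
    print(th,proj(p,[[x,HY-.13*np.cos(th),.1+.13*np.sin(th)] for x in(.662,.675,.69)]).round(0).tolist(), proj(p,[[.66,HY-.171*np.cos(th),.1+.171*np.sin(th)]]).round(0).tolist())
g=p["image"].mean(2).astype(int)
for r in range(100,136,2): print(r,g[r,484:512].tolist())
s=viewer.read_camera("side"); t=viewer.read_camera("top")
E
```

```text
[0.6784 0.1549 0.1515] th 0.401 r 0.1321 [ 1.1 -0.9 -0.7  0.4]
[0.6785 0.1546 0.1506] th 0.393 r 0.132 [ 0.5 -0.4 -0.3  0.2]
[0.6798 0.1552 0.1492] th 0.385 r 0.1309 [ 1.5 -1.3 -1.   0.5]
0.25 [[438.0, 115.0], [466.0, 116.0], [499.0, 116.0]] [[418.0, 202.0]]
0.28 [[443.0, 116.0], [472.0, 116.0], [505.0, 117.0]] [[424.0, 205.0]]
0.3 [[447.0, 116.0], [476.0, 116.0], [510.0, 117.0]] [[428.0, 208.0]]
0.32 [[451.0, 116.0], [481.0, 117.0], [515.0, 117.0]] [[432.0, 210.0]]
100 [176, 176, 171, 146, 85, 47, 48, 63, 81, 79, 58, 48, 46, 47, 47, 46, 43, 30, 27, 29, 26, 25, 27, 28, 26, 27, 28, 27]
102 [174, 167, 131, 81, 49, 46, 61, 78, 78, 62, 47, 47, 47, 47, 48, 46, 40, 30, 28, 27, 28, 27, 31, 28, 27, 29, 28, 28]
104 [169, 139, 88, 49, 44, 58, 80, 80, 63, 49, 46, 47, 46, 48, 46, 45, 35, 27, 28, 26, 27, 27, 28, 27, 29, 28, 27, 28]
106 [144, 94, 53, 44, 55, 80, 82, 63, 49, 47, 46, 47, 47, 48, 46, 44, 34, 29, 27, 28, 28, 26, 27, 28, 26, 26, 31, 44]
108 [106, 59, 44, 52, 73, 80, 62, 50, 46, 47, 48, 47, 47, 46, 47, 39, 33, 29, 29, 27, 28, 27, 27, 28, 29, 27, 36, 58]
110 [70, 45, 47, 64, 76, 59, 49, 
[... 853 characters left out ...]
, 48, 47, 48, 48, 48, 48, 48, 47, 48, 47, 48, 47]
126 [177, 174, 174, 174, 173, 174, 172, 173, 171, 169, 165, 157, 144, 107, 62, 45, 48, 47, 48, 48, 48, 47, 48, 46, 48, 48, 48, 48]
128 [189, 190, 190, 190, 190, 190, 188, 190, 190, 190, 190, 189, 168, 104, 55, 46, 47, 48, 49, 47, 47, 49, 47, 48, 49, 48, 47, 47]
130 [190, 189, 190, 188, 188, 189, 189, 188, 188, 187, 188, 181, 144, 78, 46, 47, 49, 47, 47, 48, 47, 47, 47, 48, 48, 47, 48, 47]
132 [196, 195, 196, 195, 193, 195, 194, 195, 195, 195, 195, 176, 109, 54, 47, 48, 49, 48, 48, 48, 47, 47, 48, 47, 47, 47, 47, 47]
134 [190, 192, 191, 191, 192, 191, 192, 191, 191, 191, 186, 151, 83, 47, 46, 48, 49, 48, 48, 48, 48, 48, 48, 48, 48, 48, 48, 49]
```

```bash
cat >> h.py <<'E'
Rd=Rn.from_matrix(np.array([[0,1,0],[1,0,0],[0,0,-1.]]))
def views(poses):
    "wrist camera models at given (P,R), from the present calibration"
    p=viewer.read_camera("wrist"); P,R=tool()
    co=R.inv().apply(-p["R"].T@p["t"]-P); cR=R.inv().as_matrix()@p["R"].T
    out=[]
    for P2,R2 in poses:
        q=dict(p); m=(R2.as_matrix()@cR).T; q["R"]=m; q["t"]=-m@(np.array(P2)+R2.apply(co)); out.append(q)
    return p,out
def tri(vs,uv):
    s=least_squares(lambda X:np.concatenate([proj(v,[X])[0]-u for v,u in zip(vs,uv)]),[.68,.15,.14]); return s.x,s.fun.round(1)
E
python3 - <<'E'
from h import *
p,(v1,v0)=views([([.5806,.0742,.1838],Rd),([.5833,.0777,.0838],Rd)])
hy=.2722
for n,a1,a2 in(("mid",(402.3,95.5),(504,120.5)),("topedge",(404.7,95.5),(509,120.5)),("botedge",(399.5,95.5),(499,120.5))):
    X,e=tri([v1,p],[a1,a2]); print(n,X.round(4),e,"th",np.arctan2(X[2]-.1,hy-X[1]).round(3),"r",np.hypot(X[2]-.1,hy-X[1]).round(4))
# nib: end corner in shut view -> x at z=.1025; then lid angle from its column now
n0=onz(v0,[[452.5,124.5]],.1025)[0]; print("nib end shut",n0)
f=lambda th:proj(p,[[n0[0],hy+(n0[1]-hy)*np.cos(th)+.0025*np.sin(th),.1-(n0[1]-hy)*np.sin(th)+.0025*np.cos(th)]])[0]
for th in(.24,.27,.3,.33,.36): print(th,f(th).round(1),"obs 496.5,125")
E
```

```text
mid [0.6782 0.1546 0.1499] [ 0.7 -0.6 -0.4  0.2] th 0.401 r 0.1278
topedge [0.6798 0.1547 0.1504] [ 1.  -0.9 -0.7  0.4] th 0.406 r 0.1278
botedge [0.6764 0.1545 0.1497] [ 0.6 -0.5 -0.4  0.2] th 0.399 r 0.1278
nib end shut [0.68339571 0.14192584 0.1025    ]
0.24 [482.3 126.1] obs 496.5,125
0.27 [488.5 126.8] obs 496.5,125
0.3 [495.  127.3] obs 496.5,125
0.33 [502.  127.6] obs 496.5,125
0.36 [509.4 127.6] obs 496.5,125
```

The lid is at about 0.30 and the needle at about 0.40. I raise by 0.09 and compare the nib and needle directly.

```bash
python3 -m creep '[[-0.001,0,-0.006,0,-0.03,0],[-0.0019,0,-0.012,0,-0.06,0],[-0.0027,0,-0.018,0,-0.09,0],[-0.0027,0,-0.018,0,-0.09,0],[-0.0027,0,-0.018,0,-0.09,0]]'
python3 - <<'E'
from h import *
p=viewer.read_camera("wrist"); P,R=tool(); print(P.round(4),"tilt",np.arctan2(-R.as_matrix()[1,2],-R.as_matrix()[2,2]).round(4),env.get_state()["wrist_force"])
g=p["image"].mean(2).astype(int)
for r in range(96,140,2): print(r,g[r,452:508:2].tolist())
hy=.2722;n0=[.6834,.1419]
f=lambda th,x=n0[0],y=n0[1],h=.0025:proj(p,[[x,hy+(y-hy)*np.cos(th)+h*np.sin(th),.1-(y-hy)*np.sin(th)+h*np.cos(th)]])[0].round(1)
for th in(.35,.37,.39,.41,.43): print(th,"nib end",f(th),"needle top edge/mid/bot",[f(th,.678,hy-.128,h) for h in(.003,0,-.003)])
E
```

```text
clock: 18.95
tcp_pos: [0.5793, 0.0775, 0.1385]
orientation: [0.137, 0.693, 0.694, -0.138]
wrist_force: [-7.3, -2.1, -3.2]
finger_gap: 0.0154
grip_force: 81.8
[0.5793 0.0775 0.1385] tilt 0.391 [-6.10042534 -2.06189149 -3.570899  ]
96 [235, 233, 234, 235, 235, 235, 217, 177, 175, 174, 172, 174, 126, 46, 70, 37, 26, 29, 30, 37, 82, 85, 86, 64, 47, 46, 47, 49]
98 [234, 233, 235, 235, 235, 233, 189, 176, 176, 174, 172, 165, 76, 56, 75, 32, 27, 29, 29, 46, 85, 85, 84, 57, 47, 47, 48, 47]
100 [234, 234, 234, 234, 235, 221, 176, 175, 175, 171, 169, 131, 46, 74, 58, 27, 29, 28, 29, 56, 86, 85, 83, 51, 47, 47, 48, 48]
102 [233, 233, 234, 234, 233, 190, 174, 174, 172, 169, 162, 75, 53, 78, 40, 27, 29, 28, 28, 68, 85, 86, 77, 49, 47, 48, 48, 49]
104 [233, 233, 233, 233, 228, 177, 174, 173, 172, 168, 131, 46, 71, 59, 33, 29, 30, 29, 30, 79, 86, 85, 71, 49, 47, 48, 49, 49]
106 [234, 235, 234, 235, 209, 171, 175, 172, 169, 164, 83, 52, 79, 47, 30, 28, 29, 28, 39, 83, 87, 85, 63, 48, 48, 49, 48, 48]
108 [235, 235, 236, 232, 179, 173, 173, 169, 169, 139, 51, 70, 61, 44, 29, 27, 28, 26, 46, 86, 86, 84
[... 1948 characters left out ...]
1, 190, 191, 190, 189, 189, 190, 188, 188, 189, 188, 188, 188, 227, 234, 235, 229, 151, 64, 47]
0.35 nib end [484.7 126.4] needle top edge/mid/bot [array([474.9, 121.1]), array([470.5, 120.5]), array([466.2, 120. ])]
0.37 nib end [488.9 126.8] needle top edge/mid/bot [array([478.9, 121.4]), array([474.3, 120.9]), array([469.8, 120.5])]
0.39 nib end [493.2 127.1] needle top edge/mid/bot [array([483.1, 121.6]), array([478.2, 121.2]), array([473.6, 120.9])]
0.41 nib end [497.7 127.4] needle top edge/mid/bot [array([487.4, 121.6]), array([482.3, 121.5]), array([477.5, 121.3])]
0.43 nib end [502.5 127.5] needle top edge/mid/bot [array([491.9, 121.6]), array([486.6, 121.6]), array([481.6, 121.5])]
```

```bash
python3 - <<'E'
from h import *
tl=lambda th:Rn.from_rotvec([-th,0,0])*Rd
p,(v1,v2,v0)=views([([.5806,.0742,.1838],Rd),([.579,.0746,.1199],tl(.3004)),([.5833,.0777,.0838],Rd)])
hy=.2722
obs=[(v1,404.7,399.5,95.5,None),(v2,509,499,120.5,496.7),(p,486.5,477.8,120.7,496)]
def pt(x,th,r,h): return [x,hy-r*np.cos(th)+h*np.sin(th),.1+r*np.sin(th)+h*np.cos(th)]
def res(v,use,nib=True):
    x,th,l2,l3,xn=v; e=[]
    for k,(c,t,b,row,n) in enumerate(obs):
        if k not in use: continue
        T=proj(c,[pt(x,th,.1278,.003)])[0]; B=proj(c,[pt(x,th,.1278,-.003)])[0]
        e+=[T[0]-t,B[0]-b]
        if n: e.append(proj(c,[pt(xn,(l2,l3)[k-1],.1303,.0025)])[0][0]-n)
    e.append(proj(v0,[pt(xn,0,.1303,.0025)])[0][0]-452.5)
    e.append((l3-l2-.0906)*300)
    return e
for use in((0,1,2),(1,2),(0,2)):
    s=least_squares(lambda v:res(v,use),[.678,.4,.3,.39,.683]); print(use,s.x.round(4),s.fun.round(1))
s=viewer.read_camera("side"); g=s["image"].mean(2).astype(int)
for th in(.36,.38,.4,.42): print(th,proj(s,[pt(.68,th,.128,0),pt(.68,th,.04,0),pt(.665,th,.138,.0),pt(.683,th,.138,.0)]).round(1).tolist())
for r in range(112,138): print(r,g[r,232:270].tolist())
E
```

```text
(0, 1, 2) [0.6773 0.4122 0.3082 0.3999 0.6835] [ 0.1  0.9  1.4 -0.7  0.4 -0.2 -1.3 -0.4  0.   0.3]
(1, 2) [0.683  0.3551 0.3082 0.3999 0.6835] [ 0.4 -0.8  0.4  0.5 -0.  -0.4  0.   0.3]
(0, 2) [0.676  0.4294 0.3112 0.4018 0.6835] [-0.3  0.5  0.6 -0.7  0.   0.   0. ]
0.36 [[261.4, 127.8], [243.0, 127.0], [259.9, 129.5], [264.3, 127.5]]
0.38 [[261.2, 126.9], [243.0, 126.7], [259.7, 128.6], [264.1, 126.6]]
0.4 [[261.0, 126.1], [242.9, 126.5], [259.5, 127.7], [263.9, 125.7]]
0.42 [[260.8, 125.3], [242.9, 126.2], [259.3, 126.8], [263.7, 124.8]]
112 [68, 65, 44, 27, 24, 25, 19, 22, 21, 26, 24, 26, 25, 24, 30, 22, 26, 20, 25, 19, 23, 31, 29, 17, 17, 28, 22, 32, 39, 80, 128, 161, 168, 167, 164, 160, 156, 146]
113 [84, 92, 68, 40, 13, 17, 20, 23, 25, 21, 24, 27, 29, 24, 26, 23, 18, 24, 25, 24, 32, 31, 27, 25, 24, 28, 31, 30, 42, 87, 135, 159, 161, 157, 146, 132, 120, 104]
114 [83, 103, 97, 58, 24, 17, 23, 25, 22, 26, 26, 26, 25, 27, 25, 22, 18, 19, 17, 19, 22, 28, 27, 29, 25, 28, 28, 35, 47, 87, 133, 145, 133, 124, 108, 85, 76, 63]
115 [78, 115, 123, 77, 32, 17, 18, 22, 24, 26, 23, 26, 32, 29,
[... 2854 characters left out ...]
 14, 16, 40, 67, 77, 62, 50, 54, 52, 50, 50, 49, 49, 50, 52, 51, 47, 58]
134 [84, 83, 83, 83, 82, 80, 78, 77, 77, 62, 41, 25, 21, 22, 39, 60, 82, 80, 52, 27, 22, 23, 35, 58, 74, 64, 47, 49, 51, 47, 48, 48, 50, 50, 50, 50, 46, 49]
135 [76, 74, 76, 77, 79, 70, 63, 62, 63, 58, 44, 27, 25, 28, 35, 53, 77, 83, 59, 32, 17, 16, 26, 41, 57, 54, 44, 45, 52, 49, 51, 50, 50, 51, 47, 47, 49, 47]
136 [55, 58, 60, 58, 61, 61, 59, 61, 64, 61, 49, 30, 16, 24, 30, 51, 72, 81, 65, 37, 24, 26, 23, 30, 35, 38, 36, 43, 51, 49, 49, 52, 49, 49, 53, 47, 47, 48]
137 [50, 49, 55, 54, 58, 63, 67, 68, 67, 69, 53, 33, 23, 25, 24, 39, 63, 82, 72, 42, 24, 23, 27, 18, 21, 17, 35, 44, 49, 48, 48, 52, 49, 48, 50, 51, 48, 49]
```

```bash
python3 - <<'E'
from h import *
p=viewer.read_camera("wrist"); P,R=tool(); np.savez("v3.npz",im=p["image"],R=p["R"],t=p["t"],K=p["K"],D=p["D"]); print(P.round(4))
g=p["image"].mean(2).astype(int)
for r in range(0,120,6): print(r,g[r,464:512:2].tolist())
E
```

```text
[0.5793 0.0775 0.1385]
0 [123, 183, 228, 227, 227, 227, 226, 226, 226, 225, 225, 225, 226, 225, 225, 226, 188, 151, 57, 24, 27, 26, 25, 64]
6 [128, 224, 228, 228, 228, 227, 227, 227, 227, 227, 226, 226, 226, 226, 226, 183, 161, 117, 27, 25, 25, 26, 39, 77]
12 [190, 229, 228, 228, 228, 228, 228, 228, 228, 227, 228, 228, 223, 174, 166, 165, 154, 58, 25, 28, 25, 27, 68, 80]
18 [224, 230, 229, 229, 229, 228, 228, 228, 228, 228, 228, 228, 225, 175, 164, 166, 102, 22, 27, 28, 24, 44, 79, 80]
24 [231, 230, 229, 229, 229, 230, 229, 228, 228, 228, 229, 228, 229, 229, 229, 219, 70, 26, 27, 27, 34, 73, 80, 80]
30 [228, 228, 230, 230, 230, 229, 230, 228, 229, 229, 228, 229, 228, 229, 229, 137, 24, 28, 28, 26, 53, 82, 82, 81]
36 [231, 230, 230, 230, 231, 230, 230, 228, 228, 229, 229, 228, 227, 228, 163, 29, 27, 28, 25, 35, 79, 82, 82, 67]
42 [231, 231, 231, 231, 231, 231, 231, 231, 231, 230, 229, 230, 222, 168, 83, 26, 28, 27, 27, 65, 82, 82, 79, 50]
48 [230, 229, 231, 231, 231, 230, 231, 231, 231, 230, 230, 218, 168, 133, 32, 27, 28, 26, 45, 81, 82, 83, 60, 45]
54 [232, 232, 231, 232, 232, 231, 
[... 453 characters left out ...]
 173, 148, 39, 27, 27, 48, 84, 83, 84, 84, 62, 46, 47, 46, 47]
84 [56, 86, 120, 178, 171, 169, 168, 171, 174, 105, 31, 28, 28, 29, 59, 75, 83, 83, 75, 47, 47, 47, 47, 47]
90 [235, 227, 173, 168, 167, 170, 173, 151, 63, 38, 26, 27, 28, 27, 56, 84, 85, 83, 52, 46, 48, 47, 47, 46]
96 [217, 177, 174, 173, 173, 172, 127, 45, 68, 41, 28, 29, 29, 36, 81, 84, 85, 63, 46, 48, 47, 48, 47, 48]
102 [175, 175, 172, 169, 161, 74, 52, 80, 41, 25, 28, 29, 26, 66, 86, 85, 77, 50, 47, 47, 49, 47, 47, 48]
108 [173, 168, 169, 137, 52, 70, 61, 43, 28, 27, 29, 27, 46, 85, 86, 84, 56, 47, 48, 47, 48, 47, 47, 47]
114 [168, 169, 137, 72, 77, 48, 47, 32, 27, 30, 28, 32, 78, 86, 86, 71, 49, 48, 48, 48, 48, 48, 48, 47]
```

```bash
cat > nf.py <<'E'
from h import *
d=np.load("v3.npz"); p={k:d[k] for k in("R","t","K","D")}; g=d["im"].mean(2)
top={0:509.5,6:508.8,12:507.4,18:506.6,24:505.1,30:504.1,36:502.9,42:501.5,48:500.5,78:492.4,96:490.8,102:489.5,108:488.5,114:487}
bot={0:499.3,18:496,30:494.1,36:492.9,42:491.6,48:490,102:480.3,108:479,114:477.7}
def pts(x,th,h,hy,r): return np.c_[0*r+x,hy-r*np.cos(th)+h*np.sin(th),.1+r*np.sin(th)+h*np.cos(th)]
r=np.linspace(.02,.17,80)
def col(x,th,h,hy,rows):
    q=proj(p,pts(x,th,h,hy,r)); return np.interp(rows,q[:,1],q[:,0])
tr,tc=np.array(list(top)),np.array(list(top.values())); br,bc=np.array(list(bot)),np.array(list(bot.values()))
lr=np.array([y for y in range(0,185,4) if not 58<y<100]); lc=[]
for y in lr:
    row=g[y,380:500]; k=np.argmax(row>165) if y<58 or y>90 else 0; lc.append(380+k-1+(165-row[k-1])/(row[k]-row[k-1]))
lc=np.array(lc); print("lid edge",list(zip(lr.tolist(),lc.round(1).tolist()))[::4])
for hy in(.2722,.2765):
    s=least_squares(lambda v:np.r_[col(v[0],v[1],.003,hy,tr)-tc,col(v[0],v[1],-.003,hy,br)-bc],[.678,.4],loss="soft_l1"); J=s.jac; C=np.linalg.inv(J.T@J)**.5 if 0 else np.sqrt(np.diag(np.linalg.inv(J.T@J)))*s.fun.std()
    print(hy,"needle x,th",s.x.round(4),C.round(4),s.fun.round(1))
    for h in(.004,.006):
        s=least_squares(lambda v:col(v[0],v[1],h,hy,lr)-lc,[.66,.39],loss="soft_l1"); print("  lid edge h",h,s.x.round(4),"rms",s.fun.std().round(2))
E
python3 nf.py
```

```text
lid edge [(0, 465.6), (16, 462.9), (32, 460.3), (48, 457.7), (104, 447.9), (120, 445.0), (136, 442.9), (152, 439.8), (168, 436.3), (184, 434.5)]
0.2722 needle x,th [0.6821 0.3581] [0.0003 0.0039] [ 0.2 -0.2  0.  -0.3  0.  -0.1 -0.1  0.1 -0.   2.1 -0.   0.  -0.2  0.
  0.1  0.1 -0.2 -0.1  0.   0.5 -0.3 -0.2 -0.1]
  lid edge h 0.004 [0.6632 0.3575] rms 0.35
  lid edge h 0.006 [0.662  0.3575] rms 0.35
0.2765 needle x,th [0.681  0.3578] [0.0003 0.004 ] [ 0.2 -0.2  0.1 -0.3  0.1 -0.1 -0.   0.2  0.   2.1  0.   0.1 -0.2  0.1
  0.   0.  -0.3 -0.2 -0.   0.4 -0.4 -0.3 -0.2]
  lid edge h 0.004 [0.6623 0.3575] rms 0.35
  lid edge h 0.006 [0.6611 0.3575] rms 0.35
```

```bash
cat >> nf.py <<'E'
print("joint with yaw")
def ycol(x,th,h,hy,psi,rows):
    X=pts(x,th,h,hy,r); X[:,0]+=psi*(X[:,1]-hy); q=proj(p,X); return np.interp(rows,q[:,1],q[:,0])
for hy in(.2722,.2765):
  for lid in(.385,.391,.40):
    f=lambda v:np.r_[ycol(v[0],v[1],.003,hy,v[3],tr)-tc,ycol(v[0],v[1],-.003,hy,v[3],br)-bc,ycol(v[2],lid,.005,hy,v[3],lr)-lc]
    s=least_squares(f,[.678,.4,.66,0],loss="soft_l1"); x=s.x
    X=pts(x[0],x[1],.003,hy,np.array([.1278])); X[:,0]+=x[3]*(X[:,1]-hy)
    print(hy,"lid",lid,"needle x,th",x[:2].round(4),"lidx,yaw",x[2:].round(4),"diff",(x[1]-lid).round(4),s.cost.round(2),"tip px",proj(p,X).round(1))
E
python3 nf.py | sed -n '/joint/,$p'
```

```text
joint with yaw
0.2722 lid 0.385 needle x,th [0.6821 0.3801] lidx,yaw [0.6626 0.0179] diff -0.0049 4.03 tip px [[485.6 121. ]]
0.2722 lid 0.391 needle x,th [0.6821 0.3849] lidx,yaw [0.6625 0.0219] diff -0.0061 4.14 tip px [[485.7 121.1]]
0.2722 lid 0.4 needle x,th [0.6822 0.3921] lidx,yaw [0.6625 0.0279] diff -0.0079 4.32 tip px [[485.7 121.1]]
0.2765 lid 0.385 needle x,th [0.6811 0.3796] lidx,yaw [0.6616 0.0178] diff -0.0054 4.25 tip px [[487.7 111.6]]
0.2765 lid 0.391 needle x,th [0.6811 0.3844] lidx,yaw [0.6616 0.0218] diff -0.0066 4.39 tip px [[487.7 111.6]]
0.2765 lid 0.4 needle x,th [0.6811 0.3915] lidx,yaw [0.6616 0.0278] diff -0.0085 4.64 tip px [[487.7 111.5]]
```

The line fits put the needle and the lid edge at the same angle to within about 0.006 rad. I hold briefly, check that the lid and bushing are steady, then hand in.

```bash
python3 -m creep '[[0,0,0,0,0,0],[0,0,0,0,0,0],[0,0,0,0,0,0],[0,0,0,0,0,0]]'
python3 - <<'E'
from h import *
for n in("side","top"):
    p=viewer.read_camera(n)
    for o in nets.outline_of("bushing",p)[:4]:
        b=np.array(o["box"])
        q=proj(p,M["bushing"]+[.562,-.03,.07]); print(n,round(o["confidence"],2),b.round(1),"pred on post",np.r_[q.min(0),q.max(0)].round(1))
w=viewer.read_camera("wrist"); g=w["image"].mean(2).astype(int)
for r in(114,118,126): print(r,g[r,470:504:2].tolist())
E
```

```text
clock: 19.65
tcp_pos: [0.5793, 0.0775, 0.1385]
orientation: [0.136, 0.694, 0.694, -0.138]
wrist_force: [-5.7, -1.9, -4.7]
finger_gap: 0.0155
grip_force: 81.8
side 0.64 [300.  315.1 319.  346.3] pred on post [268.4 174.  284.4 197.7]
side 0.53 [269.  176.1 282.4 198.3] pred on post [268.4 174.  284.4 197.7]
top 0.78 [256.8 160.7 277.1 178.9] pred on post [259.3 159.2 276.2 176.2]
top 0.78 [372.6 242.6 389.6 257.6] pred on post [259.3 159.2 276.2 176.2]
114 [73, 78, 48, 48, 33, 28, 28, 29, 31, 78, 85, 86, 72, 48, 48, 48, 49]
118 [233, 234, 229, 130, 34, 28, 29, 27, 52, 86, 86, 83, 55, 47, 48, 49, 49]
126 [186, 185, 189, 188, 187, 187, 188, 186, 184, 175, 170, 168, 166, 130, 46, 48, 48]
```

```bash
python3 -c "
from workcell import env
print(env.hand_in())"
```

```text
the job is handed in; nothing more can be done
None
```

The job is handed in: the bushing stands flange down on the larger post, and the gripper is still holding the lid with its nib within about 0.01 rad of the needle tip by my measurements (the first grip on the tab missed and was redone).

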